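# Turn the burger press over in the hinged cradle

## Task

The burger press is drying ribs up on the white rack; turn it over with the cradle: lay it knob down in the slotted blue shell, close the yellow shell over it, and swing both shut shells together right over to the yellow side. Then open the blue shell again, take the press out by its red knob and leave it standing flat, knob up, in the middle of the cork trivet. Leave the ramekin, the pepper mill and the jar where they are.

Things in the scene. Friction and masses are not known exactly. Their poses are not given: they have to be found in the camera images.
- press: burger press plate, loose, 0.2 to 0.35 kg: dark steel disc 64 mm across, 14 mm thick, one flat face with bright ribs, on the other face a centred red knob (head 24 mm across, 14 mm tall, on a 14 mm stem; its end stands 24 mm above that face). Origin at the middle of the disc; z points from ribbed face to knob. Starts ribbed face up on the rack, knob hanging between the bars.
- press_knob (a point): middle of the red knob's head, 24 mm from the disc's middle along its z (17 mm above the disc's face)
- rack: fixed white draining rack with two steel bars, 6 mm thick, along its x, 40 mm apart, 160 mm long, their tops 45 mm above the table; end plates 6 mm thick and 60 mm wide (across x), 83 mm from the middle. Origin on the table below the middle.
- trivet: fixed round cork trivet with a dark disc inlaid in its middle, 120 mm across, 8 mm high; origin at the centre of its underside.
- cradle: fixed turnover cradle: two aluminium half shells on one hinge pin, like an open book. Base plate 170 x 210 x 6 mm, origin at the centre of its underside; the pin runs along the cradle's x, 55 mm above the table, between posts 79 mm either side. Blue shell on the cradle's +y side, yellow shell on its -y side.
- hinge (a point): middle of the hinge pin; its x is the hinge axis
- blue_shell (a joint): angle of the blue shell: 0 lying open flat on the +y side (as it starts), pi/2 upright, pi turned right over onto the yellow side. Stiff hinge (0.5 N m of friction): it stays where it is left. Shell 132 mm wide along the pin, reaching 118 mm out from it. Its two rubber bumpers, 18 mm high, stop the other shell when the two are shut; 18 mm then lies between the floors.
- blue_shell_seat (a point): middle of the blue pocket at floor level, 70 mm out from the pin; with the shell flat, 46 mm above the table, z up (turns with the shell). Round pocket 71 mm across, 8 mm deep, between low blue walls; floor 5 mm thick. A slot 36 mm wide runs through the floor's middle along the pin for 120 mm: knob and gripper fingers fit into it, and the walls leave the same way open.
- blue_shell_bar (a point): middle of the blue handle's bar, a round bar 10 mm thick and 50 mm long parallel to the pin, 160 mm out from it and 33 mm to the cradle's +x of its middle; 11.5 mm below the level of the pin when the shell lies flat, with 37 mm of free space between bar and shell. Turns with the shell.
- yellow_shell (a joint): angle of the yellow shell: 0 lying open flat on the -y side, pi/2 upright, pi closed over the flat blue shell; the shells are shut on each other when both angles add to pi. Same stiff hinge, size and pocket, but a full floor without slot. Starts part lifted, 0.15 to 0.75 rad. Moves free of the blue shell, but once shut, the shells stop on the bumpers and push each other.
- yellow_shell_seat (a point): middle of the yellow pocket at floor level, 70 mm out from the pin; lying flat, 46 mm above the table, z up (z turns with the shell)
- yellow_shell_bar (a point): middle of the yellow handle's bar, like the blue one but 33 mm to the cradle's -x of its middle, so that both bars stay free when the shells are shut
- ramekin: bystander: white ramekin, 84 mm across, 50 mm high
- mill: bystander: dark wooden pepper mill, 56 mm across, 152 mm tall
- jar: bystander: amber jar with a red cap, 60 mm across, 90 mm tall
Not all that is in view belongs to the job. What is shaped like the press but turquoise is not meant.

How it is judged:
By the outcome, as a careful person would: the job done as asked, in the order asked, and still so for the second after the job is handed in, with the robot touching nothing.
It also fails if it takes over 72 s, if anything falls off the work surface, if the arm or the gripper's body presses on something with over 40 N, if the wrist force passes 120 N, or if a joint passes its speed limit or range.

## Robot

A 6-joint arm with a two-finger parallel gripper is mounted at the origin on the work surface. World frame = base frame: x ahead of the robot, y to its left, z up, the work surface at z = 0. Lengths are in m, angles in rad, forces in N, time in s.
With the tool pointing down it reaches from about 0.25 to 0.725 m from the base axis. Payload 9.7 kg.
Tool frame: the origin (TCP) lies at the very end of the fingers, on their centre line; the grasp point (between the pads) lies bot.hold_point_z behind it (bot.hold_point_z is the distance from the TCP to the grasp point, in m); z points along the fingers, y is the line along which they close (so a half turn about z gives the same grasp; the last joint's range is limited). The gripper opens to 85 mm and grips with 20 to 120 N. Pads are 22 mm wide; open, the fingers measure 114 mm over their backs; the gripper's body (76 mm by 85 mm) begins 54 mm behind the grasp point. The pads swing forward as they close: fully open they stand 13 mm farther back than shut.
Start: joints at [1.217, 0.087, 0.176, 1.66, 0, 1.571], TCP at [0.191, 0.516, 0.231] pointing down, gripper open.
Joint ranges: [-3.13, 3.13], [-0.85, 1.81], [-1.15, 1.24], [-2.2, 2.28], [-1.44, 1.52], [-3.14, 3.14]. Speed limits (rad/s): [2.22, 2.22, 2.57, 3.14, 3.14, 3.14].

## Interface

Orientations are given as a unit quaternion [x, y, z, w].
In Python, from rig import bot gives the robot as it stands. The module is installed in compiled form; this text tells all that it offers.
- The arm moves only by the tool step_arm, never from a script. Its argument "commands" is a list of rows, each an object of numbers: "tx", "ty", "tz": the shift along the tool's x, y, z in units of 40 mm (1.0 is 40 mm); "rx", "ry", "rz": the turn, a rotation vector about the tool's x, y, z in degrees. In form: [{"tx": .., "ty": .., "tz": .., "rx": .., "ry": .., "rz": ..}, ...]. A call has 1 to 12 rows; each row is the pose to reach, as a shift and turn from the pose commanded when the call began, along the tool's axes at that moment; what a row does not reach only later rows make up. A row lasts 1/10 s, in which the tool goes at most 50 mm and 8.59 degrees, less where a joint would pass 70% of its speed; a pose out of reach is approached as far as the arm can. A call with a gripper value outside its range is refused whole. "hand" is the closure in counts, from 0 (fully open) to 255 (shut), set as the call begins (left out, the last holds). The fingers move at their own pace and stop on an object; "grip_force" is the grip in N (left out, the last holds). Time passes only in rows, so rows that repeat a pose let the fingers close. It gives the time, the measured TCP pose, the force, the opening and the grip force at its end, in the units of the state.
- bot.read_state(): the state, without advancing time (a new reading comes with each control period).
- bot.camera(name): name is "scene" or "top" or "wrist"; returns (picture, depth): 480x640x3 uint8, red, green, blue; 480x640 float32, m along the optical axis (not along the pixel's ray), 0 where there is no reading.
- bot.camera_model(name): a dict with "fovy" (degrees; the focal length in pixels is half the picture's height over the tangent of half this angle, whatever the lens; pixels are square), "cx", "cy" (the principal point, pixels), "eye" and "orientation" of the camera in the world. Camera axes: x right, y up, looking along -z (the intrinsics and any distortion apply to the point x, -y, -z); pixel columns grow to the right and rows downward; lengths in m; the calibration is good to about 2 mm. A picture is of the moment at which its call begins: read the wrist's pose just before it. camera_model takes no time and is no camera call; for the wrist camera it gives the pose at the moment of the call.
- bot.finish_job(): hands the job in; it is judged then, once.
The state is a dict: "clock": time; "joint_positions": joint angles; "dq": joint speeds; "joint_efforts": joint torques, N m; "eef_pos": TCP position; "eef_rot": TCP orientation; "contact_force": force on the tool from outside, world axes, zero at the start; "torque": the same for the moment, N m; "grip_width": opening from 0.0 (shut) to 1.0 (fully open); "grasp_force": force on a finger pad.
Only numpy, scipy, OpenCV 4.12 (cv2) and the standard library are available. Lean on these libraries where they do the work, as an engineer would, in place of code of your own. Each camera call takes 0.05 s, during which the arm holds its last target. There are 200 camera calls.

## Working session

There is one attempt and no reset: what is moved stays moved. The work goes in short steps, Python scripts to look and compute and a tool call to move; the robot and the scene stay as the last step left them, time stands still between calls to the robot, and variables do not carry over. Pictures are saved under pics/ and viewed, at most 10 in all, crops included, and the job is handed in when it is done.

Besides the shell and the picture viewer there is one more tool, called as name(argument=value, ...), one argument or row to a line, values as JSON. step_arm: Moves the arm, as the interface text tells. Its arguments: {"type":"object","properties":{"commands":{"type":"array","items":{"type":"object","properties":{"tx":{"type":"number"},"ty":{"type":"number"},"tz":{"type":"number"},"rx":{"type":"number"},"ry":{"type":"number"},"rz":{"type":"number"}}}},"hand":{"type":"number"},"grip_force":{"type":"number"}},"required":["commands"]}

```bash
mkdir -p pics; cat > h.py <<'E'
import numpy as np, cv2
from rig import bot
from scipy.spatial.transform import Rotation as R
def cam(n):
    m=bot.camera_model(n); im,d=bot.camera(n); return im,d,m
def K(m):
    f=240/np.tan(np.radians(m['fovy'])/2); return f,m['cx'],m['cy']
def ray(m,u,v):
    f,cx,cy=K(m); r=R.from_quat(m['orientation']) if len(m['orientation'])==4 else R.from_matrix(m['orientation'])
    u=np.asarray(u,float);v=np.asarray(v,float)
    return np.array(m['eye']), r.apply(np.stack([(u-cx)/f,-(v-cy)/f,-np.ones_like(u)],-1))
def onz(m,u,v,z):
    e,d=ray(m,u,v); return e+d*((z-e[2])/d[...,2])[...,None]
def pts(m,d):
    v,u=np.mgrid[:480,:640]; e,r=ray(m,u.ravel(),v.ravel()); return (e+r*d.ravel()[:,None]).reshape(480,640,3)
E
python3 - <<'E'
from h import *
for n in ['scene','top']:
    im,d,m=cam(n); print(n,m); cv2.imwrite(f'pics/{n}0.png',im[:,:,::-1]); np.savez(f'{n}0.npz',im=im,d=d)
s=bot.read_state(); print(s, bot.hold_point_z)
E
```

```text
scene {'fovy': 46.23881562499167, 'cx': 323.8942418035755, 'cy': 235.86361402191957, 'eye': array([ 1.19140227, -0.33717156,  0.87822343]), 'orientation': array([0.29866526, 0.18220604, 0.48616204, 0.80077868])}
top {'fovy': 42.76260188607934, 'cx': 311.6587032115899, 'cy': 239.27730754657145, 'eye': array([ 0.42681495, -0.01272602,  1.50776032]), 'orientation': array([-0.04463842,  0.03514021,  0.71185456, -0.70002548])}
{'clock': 0.1, 'joint_positions': array([1.21695838e+00, 8.74174601e-02, 1.75210039e-01, 1.65977775e+00,
       3.55163570e-05, 1.57077998e+00]), 'dq': array([ 0.00162327, -0.00246597,  0.00248281,  0.00018454, -0.0005273 ,
       -0.00011795]), 'joint_efforts': array([-3.74274596e-04, -5.21559763e+01,  4.65653801e+01,  1.58596697e-02,
       -1.62939750e-05, -1.71356783e-05]), 'eef_pos': array([0.19049777, 0.5157467 , 0.23064543]), 'eef_rot': array([ 1.75989415e-01,  9.84391879e-01, -5.82016209e-04, -1.22102363e-04]), 'contact_force': array([ 0.34572356, -0.18896778,  0.51946932]), 'torque': array([ 0.00943876, -0.05762257,  0.01086556]), 'grasp_force': 0.0, 'grip_width': 1.0009969684755415} 0.0187
```

View pics/top0.png

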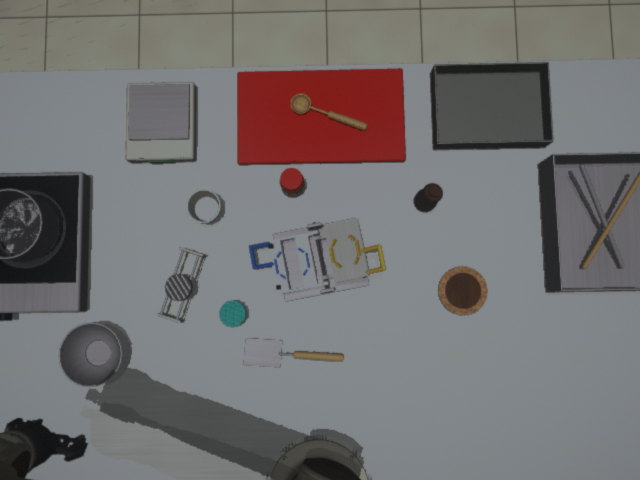

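View pics/scene0.png

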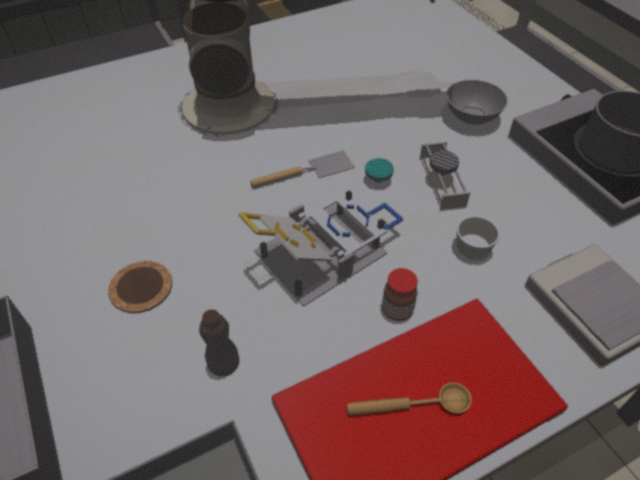

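The press candidates in the top view are the ribbed dark disc on the white rack at (179,288) and the turquoise look-alike at (232,313). The mill's dark cap is at (432,193) and the trivet's dark inlay at (463,291). I choose (179,288): it has ribs and sits on the rack.

```bash
python3 - <<'E'
from h import *
z=np.load('top0.npz'); im,d=z['im'],z['d']; m=bot.camera_model('top')
P=pts(m,d); hsv=cv2.cvtColor(im,cv2.COLOR_RGB2HSV)
print('table z',np.median(P[380:420,400:600,2]))
def at(u,v): print((u,v),P[v,u].round(4))
for c in [(179,288),(232,313),(257,256),(378,258),(463,291),(350,240),(293,262),(320,258),(291,180),(432,193),(206,207),(190,250),(172,320)]: at(*c)
for nm,lo,hi in [('blue',(100,120,60),(125,255,255)),('yel',(18,120,60),(32,255,255)),('cork',(5,70,60),(17,255,255))]:
    M=cv2.inRange(hsv,lo,hi)
    n,l,s,c=cv2.connectedComponentsWithStats(M)
    for i in range(1,n):
        if s[i,4]>8 :
            q=P[l==i]; print(nm,s[i],c[i].round(1),np.median(q,0).round(4),q[:,2].min().round(3),q[:,2].max().round(3))
crop=im[215:330,150:400]; cv2.imwrite('pics/c0.png',cv2.resize(crop,None,fx=3.2,fy=3.2,interpolation=cv2.INTER_CUBIC)[:,:,::-1])
mw=bot.camera_model('wrist');print(mw, R.from_quat(bot.read_state()['eef_rot']).inv().apply(mw['eye']-bot.read_state()['eef_pos']))
E
```

```text
table z -0.0005038391445227886
(179, 288) [0.4807 0.3203 0.0621]
(232, 313) [0.42   0.1991 0.0341]
(257, 256) [5.587e-01 1.419e-01 1.000e-04]
(378, 258) [ 0.5484 -0.1562  0.0032]
(463, 291) [ 0.464  -0.3596  0.0084]
(350, 240) [ 0.583  -0.0834  0.1032]
(293, 262) [0.5419 0.0529 0.0055]
(320, 258) [ 0.5463 -0.0136  0.0586]
(291, 180) [0.7286 0.0514 0.0919]
(432, 193) [ 0.6821 -0.2687  0.1421]
(206, 207) [0.6831 0.268  0.0035]
(190, 250) [0.5726 0.2998 0.0387]
(172, 320) [0.4057 0.3415 0.0396]
blue [250 242  23  27 178] [258.2 255.8] [0.5522 0.1377 0.0475] 0.035 1.508
blue [277 252   4   5   9] [278.6 253.8] [0.5578 0.0842 0.0547] 0.048 0.058
blue [306 253   3  14  16] [307.1 259.4] [0.5437 0.0174 0.0527] 0.048 1.508
blue [275 260   3  13  15] [275.9 266.1] [0.5296 0.0915 0.0527] 0.048 0.055
yel [349 235   6   5  14] [351.5 237.2] [ 0.5885 -0.0864  0.115 ] 0.109 0.117
yel [332 240   4   6  14] [333.4 242.1] [ 0.5817 -0.0447  0.082 ] 0.076 0.088
yel [355 241   6  14  42] [357.7 247.5] [ 0.5634 -0.0998  0.1222] 0.111 0.13
yel [362 245  23  28 184] [376.1 257.9] [ 0.5397 -0.1427  0.1465] 
[... 576 characters left out ...]
 48   48 1277] [463.4 291.2] [ 0.4601 -0.3658  0.0076] -0.003 1.508
cork [299 352  18   3  28] [308.  352.6] [0.3221 0.0168 0.0154] 0.008 1.508
cork [318 353  16   3  24] [325.7 353.5] [ 0.3196 -0.024   0.0157] 0.006 0.022
cork [294 356  18   3  23] [302.7 357.3] [0.3126 0.0314 0.0182] 0.011 1.508
cork [314 358   7   2  11] [316.9 358.6] [ 0.3073 -0.0022  0.0165] 0.012 0.022
cork [330 359  13   2  16] [335.7 359.8] [ 0.3044 -0.0464  0.0172] 0.01 0.023
{'fovy': 60.00020129995454, 'cx': 324.9795120931178, 'cy': 244.04255613118403, 'eye': array([0.12331463, 0.54101427, 0.37309633]), 'orientation': array([-0.11598041, -0.07951075,  0.56594833,  0.81236018])} [ 0.07178141  0.00025506 -0.14244875]
```

View pics/c0.png

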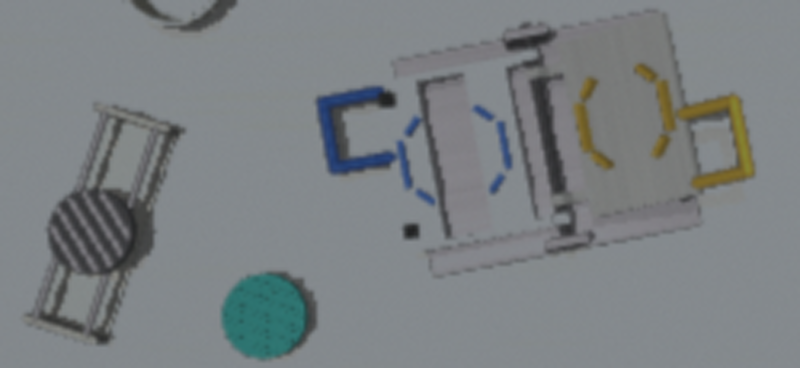

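The crop shows the ribbed dark disc lying on the rack's bars at crop (92,232), so that is the press. The turquoise disc is at crop (265,315). The cradle's blue shell lies flat and the yellow shell is part lifted.

```bash
cat >> h.py <<'E'
def mv(pos,psi,s=None,q=None):
    """relative command from current pose to tool-down pose, tool y at world yaw psi (deg)"""
    s=s or bot.read_state(); r0=R.from_quat(s['eef_rot'])
    y=np.array([np.cos(np.radians(psi)),np.sin(np.radians(psi)),0]); z=np.array([0,0,-1.]); x=np.cross(y,z)
    r1=R.from_matrix(np.stack([x,y,z],1))
    t=r0.inv().apply(np.array(pos)-s['eef_pos'])/0.04
    return t.round(3), np.degrees((r0.inv()*r1).as_rotvec()).round(2)
def yaw(s): y=R.from_quat(s['eef_rot']).as_matrix()[:,1]; return np.degrees(np.arctan2(y[1],y[0]))
E
python3 - <<'E'
from h import *
z=np.load('top0.npz'); im,d=z['im'],z['d']; m=bot.camera_model('top')
P=pts(m,d); hsv=cv2.cvtColor(im,cv2.COLOR_RGB2HSV)
# blue ring + handle at assumed heights
def msk(lo,hi,box):
    M=np.zeros((480,640),np.uint8);x0,y0,x1,y1=box; M[y0:y1,x0:x1]=cv2.inRange(hsv,lo,hi)[y0:y1,x0:x1]; return M
B=msk((100,90,40),(128,255,255),(270,240,315,285)); v,u=np.nonzero(B)
q=onz(m,u,v,.054); (c,r)=cv2.minEnclosingCircle(q[:,:2].astype(np.float32)); print('blue ring',len(u),c,r)
H=msk((100,90,40),(128,255,255),(240,235,276,275)); v,u=np.nonzero(H); q=onz(m,u,v,.0435); rr=cv2.minAreaRect((q[:,:2]*1000).astype(np.float32)); print('handle',rr)
Y=msk((18,90,50),(34,255,255),(325,230,362,270))>0; q=P[Y]; c=np.median(q,0); q=q[abs(q[:,2]-c[2])<.06]; c=q.mean(0); n=np.linalg.svd(q-c)[2][2]; n*=np.sign(n[2]); print('yellow ctr',c,'n',n,'tilt',np.arccos(n[2]),'dir',np.degrees(np.arctan2(n[1],n[0])))
# press: height band
w=P[265:312,155:205]; k=(abs(w[...,2]-.059)<.006); k=cv2.morphologyEx(k.astype(np.uint8),cv2.MORPH_OPEN,np.ones((5,5))); cs,_=cv2.findContours(k,0,2); cc=max(cs,key=cv2.contourArea); (c,r)=cv2.minEnclosingCircle(cc); print('press px',c[0]+155,c[1]+265,r,onz(m,np.array(c[0]+155),np.array(c[1]+265),.059))
k=cv2.inRange(hsv,(5,70,60),(17,255,255)); k[:,:430]=0;k[:,500:]=0;k[:260]=0;k[330:]=0
cs,_=cv2.findContours(k,0,2); e=cv2.fitEllipse(max(cs,key=cv2.contourArea)); print('trivet',e,onz(m,np.array(e[0][0]),np.array(e[0][1]),.008))
s=bot.read_state(); mw=bot.camera_model('wrist'); print('cam axis in tool',R.from_quat(s['eef_rot']).inv().apply(R.from_quat(mw['orientation']).apply([0,0,-1])), 'yaw',yaw(s))
print(mv([.47,.27,.26],90))
E
```

```text
blue ring 116 (0.5357547402381897, 0.0589575320482254) 0.04685146361589432
handle ((555.641845703125, 124.60546875), (61.040184020996094, 56.499977111816406), 10.380742073059082)
yellow ctr [ 0.55826778 -0.07096878  0.09750842] n [-0.10969314  0.63218333  0.76701476] tilt 0.6966207882370031 dir 99.84365506293432
press px 179.0 281.5 9.708344459533691 [0.49614691 0.32113615 0.059     ]
trivet ((462.41748046875, 290.3580322265625), (47.02083969116211, 48.35195541381836), 131.857421875) [ 0.46562073 -0.35837918  0.008     ]
cam axis in tool [-2.78467833e-01 -9.52528475e-04  9.60445084e-01] yaw 69.72751547092122
(array([-8.683, -3.343, -0.73 ]), array([-7.000e-02, -1.000e-02, -2.027e+01]))
```

```bash
python3 - <<'E'
from h import *
print(mv([.46,.2,.27],90))
E
```

```text
(array([-9.055, -5.071, -0.978]), array([-7.000e-02, -1.000e-02, -2.027e+01]))
```

step_arm(
  commands=[
    {"tx": -9.05, "ty": -5.05, "tz": -1, "rz": -20.3},
    {"tx": -9.05, "ty": -5.05, "tz": -1, "rz": -20.3},
    {"tx": -9.05, "ty": -5.05, "tz": -1, "rz": -20.3},
    {"tx": -9.05, "ty": -5.05, "tz": -1, "rz": -20.3},
    {"tx": -9.05, "ty": -5.05, "tz": -1, "rz": -20.3},
    {"tx": -9.05, "ty": -5.05, "tz": -1, "rz": -20.3},
    {"tx": -9.05, "ty": -5.05, "tz": -1, "rz": -20.3},
    {"tx": -9.05, "ty": -5.05, "tz": -1, "rz": -20.3},
    {"tx": -9.05, "ty": -5.05, "tz": -1, "rz": -20.3},
    {"tx": -9.05, "ty": -5.05, "tz": -1, "rz": -20.3},
    {"tx": -9.05, "ty": -5.05, "tz": -1, "rz": -20.3},
    {"tx": -9.05, "ty": -5.05, "tz": -1, "rz": -20.3},
  ],
)

```text
$.commands[0]: bad value
```

```bash
python3 - <<'E'
from h import *
s=bot.read_state(); print(s['eef_pos'],yaw(s),s['clock'])
im,d,m=cam('wrist'); np.savez('w1.npz',im=im,d=d,eye=m['eye'],o=m['orientation']); cv2.imwrite('pics/w1.png',im[:,:,::-1])
E
```

```text
[0.19049777 0.5157467  0.23064543] 69.72751547092122 0.1
```

View pics/w1.png

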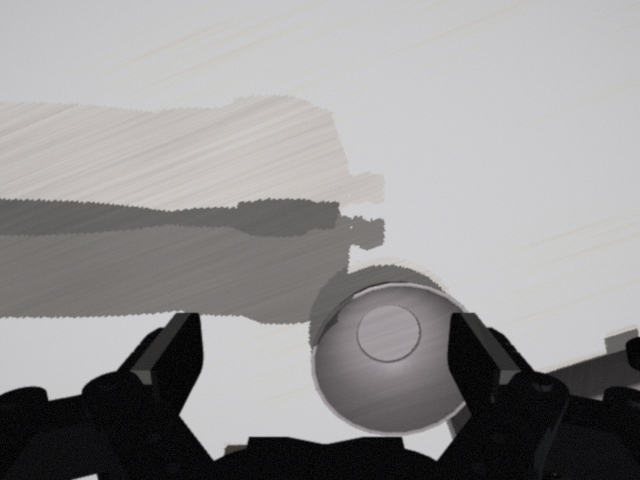

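The move was refused, so this picture shows only the start pose: the bowl at (390,355). I'll retry with full rows in smaller increments.

step_arm(
  commands=[
    {"tx": -0.9, "ty": -0.5, "tz": -0.1, "rx": 0, "ry": 0, "rz": -2},
    {"tx": -1.8, "ty": -1.0, "tz": -0.2, "rx": 0, "ry": 0, "rz": -4},
    {"tx": -2.7, "ty": -1.5, "tz": -0.3, "rx": 0, "ry": 0, "rz": -6},
    {"tx": -3.6, "ty": -2.0, "tz": -0.4, "rx": 0, "ry": 0, "rz": -8},
  ],
)

```text
clock: 0.55
eef_pos: [0.2985, 0.3897, 0.2472]
eef_rot: [0.106, 0.994, -0.0, -0.0]
contact_force: [0.5, -0.9, 0.5]
grip_width: 0.997
grasp_force: 0.0
```

step_arm(
  commands=[
    {"tx": -5.4, "ty": -3.0, "tz": -0.6, "rz": -12.3},
    {"tx": -5.4, "ty": -3.0, "tz": -0.6, "rz": -12.3},
    {"tx": -5.4, "ty": -3.0, "tz": -0.6, "rz": -12.3},
    {"tx": -5.4, "ty": -3.0, "tz": -0.6, "rz": -12.3},
    {"tx": -5.4, "ty": -3.0, "tz": -0.6, "rz": -12.3},
    {"tx": -5.4, "ty": -3.0, "tz": -0.6, "rz": -12.3},
    {"tx": -5.4, "ty": -3.0, "tz": -0.6, "rz": -12.3},
  ],
)

```text
$.commands[0]: bad value
```

step_arm(
  commands=[
    {"tx": -5.4, "ty": -3.0, "tz": -0.6, "rx": 0, "ry": 0, "rz": -12.3},
    {"tx": -5.4, "ty": -3.0, "tz": -0.6, "rx": 0, "ry": 0, "rz": -12.3},
    {"tx": -5.4, "ty": -3.0, "tz": -0.6, "rx": 0, "ry": 0, "rz": -12.3},
    {"tx": -5.4, "ty": -3.0, "tz": -0.6, "rx": 0, "ry": 0, "rz": -12.3},
    {"tx": -5.4, "ty": -3.0, "tz": -0.6, "rx": 0, "ry": 0, "rz": -12.3},
    {"tx": -5.4, "ty": -3.0, "tz": -0.6, "rx": 0, "ry": 0, "rz": -12.3},
    {"tx": -5.4, "ty": -3.0, "tz": -0.6, "rx": 0, "ry": 0, "rz": -12.3},
  ],
)

```text
clock: 1.25
eef_pos: [0.4842, 0.2268, 0.2708]
eef_rot: [0.001, 1.0, -0.0, -0.0]
contact_force: [-0.4, 0.1, 0.7]
grip_width: 1.0
grasp_force: 0.0
```

```bash
python3 - <<'E'
from h import *
s=bot.read_state(); print(s['eef_pos'],yaw(s),s['clock']); print(mv([.46,.2,.27],90))
E
```

```text
[0.48420161 0.22678403 0.27076758] 89.86769366834497 1.25
(array([ 0.603, -0.671,  0.02 ]), array([-0.02, -0.05, -0.13]))
```

```bash
python3 - <<'E'
from h import *
s=bot.read_state()
im,d,m=cam('wrist'); np.savez('w1.npz',im=im,d=d); cv2.imwrite('pics/w2.png',im[:,:,::-1]); np.save('w1m.npy',m,allow_pickle=True)
P=pts(m,d); hsv=cv2.cvtColor(im,cv2.COLOR_RGB2HSV)
B=cv2.inRange(hsv,(100,90,40),(128,255,255)); n,l,st,c=cv2.connectedComponentsWithStats(B)
for i in range(1,n):
    if st[i,4]>25: print(st[i],c[i].round(1),np.median(P[l==i],0).round(4))
E
```

```text
[149 225  19  14 134] [158.1 231.4] [0.5046 0.0775 0.0536]
[ 94 234  15  17 124] [100.8 241.5] [0.5137 0.0251 0.0536]
[170 238  17  39 283] [178.1 257.2] [0.5286 0.0931 0.0534]
[ 188  249   66   66 1356] [227.5 279.6] [0.548  0.1393 0.0476]
[ 89 252  20  39 332] [ 98.8 270.7] [0.5418 0.0186 0.0532]
[168 278  14  17  94] [174.5 286.4] [0.557  0.0872 0.0537]
[110 289  19  14 140] [119.4 295.5] [0.5665 0.0343 0.0529]
```

View pics/w2.png

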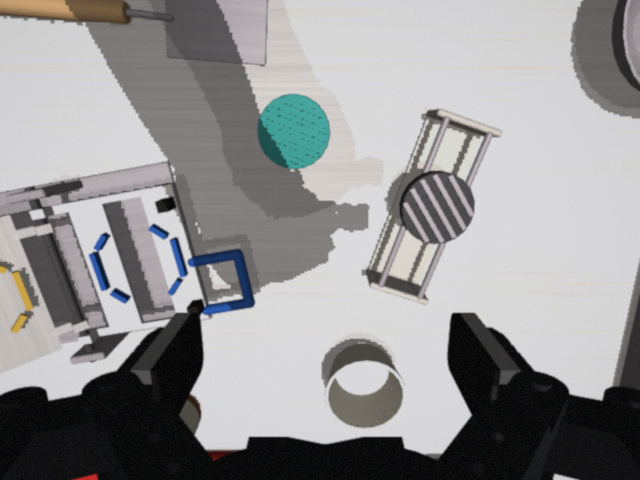

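The wrist view shows the press at (438,207) with the rack running from (462,122) to (398,287). The blue pocket ring is centred near (138,263) and the blue handle bar is at (243,280).

```bash
python3 - <<'E'
from h import *
z=np.load('w1.npz'); im,d=z['im'],z['d']; m=np.load('w1m.npy',allow_pickle=True).item(); P=pts(m,d)
k=((P[...,2]>.053)&(P[...,2]<.066)).astype(np.uint8); k[:,:380]=0;k[:,500:]=0;k[:140]=0;k[270:]=0
k=cv2.morphologyEx(k,cv2.MORPH_OPEN,np.ones((9,9)))
cs,_=cv2.findContours(k,0,2); c=max(cs,key=cv2.contourArea); e=cv2.fitEllipse(c); print(e,P[k>0][:,2].mean())
p=onz(m,np.array(e[0][0]),np.array(e[0][1]),.059); print(p, P[k>0].mean(0))
for (u,v) in [(446,140),(400,265),(480,150),(430,280)]: pass
a=onz(m,np.array([462.,398]),np.array([122.,287]),.05); print('rack dir',a,np.degrees(np.arctan2(*(a[1]-a[0])[1::-1])))
for psi in (71,161): print(mv([p[0],p[1],.12],psi))
E
```

```text
((435.8854675292969, 208.43350219726562), (69.6565170288086, 72.19803619384766), 37.57721710205078) 0.058998714982703045
[0.48307617 0.32302203 0.059     ] [0.48319436 0.32335888 0.05899871]
rack dir [[0.41131429 0.34208053 0.05      ]
 [0.5595888  0.29528147 0.05      ]] -17.516973157847826
(array([0.005, 2.383, 3.771]), array([-0.02, -0.06, 18.97]))
(array([0.005, 2.383, 3.771]), array([ 3.000e-02, -6.000e-02, -7.103e+01]))
```

step_arm(
  commands=[
    {"tx": 0, "ty": 2.38, "tz": 3.77, "rx": 0, "ry": 0, "rz": 18},
    {"tx": 0, "ty": 2.38, "tz": 3.77, "rx": 0, "ry": 0, "rz": 18},
    {"tx": 0, "ty": 2.38, "tz": 3.77, "rx": 0, "ry": 0, "rz": 18},
    {"tx": 0, "ty": 2.38, "tz": 3.77, "rx": 0, "ry": 0, "rz": 18},
    {"tx": 0, "ty": 2.38, "tz": 3.77, "rx": 0, "ry": 0, "rz": 18},
    {"tx": 0, "ty": 2.38, "tz": 3.77, "rx": 0, "ry": 0, "rz": 18},
    {"tx": 0, "ty": 2.38, "tz": 3.77, "rx": 0, "ry": 0, "rz": 18},
    {"tx": 0, "ty": 2.38, "tz": 3.77, "rx": 0, "ry": 0, "rz": 18},
  ],
  hand=0,
)

```text
clock: 2.1
eef_pos: [0.484, 0.3231, 0.1225]
eef_rot: [0.156, 0.988, 0.001, 0.001]
contact_force: [0.2, 0.1, -0.5]
grip_width: 1.001
grasp_force: 0.0
```

```bash
python3 - <<'E'
from h import *
s=bot.read_state(); print(s['eef_pos'],yaw(s),s['clock']); print(mv([.4831,.323,.033],72))
E
```

```text
[0.48397628 0.32309422 0.12250326] 72.01250933764229 2.1
(array([ 0.024, -0.014,  2.238]), array([0.13, 0.1 , 0.01]))
```

step_arm(
  commands=[
    {"tx": 0, "ty": 0, "tz": 0.8, "rx": 0, "ry": 0, "rz": 0},
    {"tx": 0, "ty": 0, "tz": 1.6, "rx": 0, "ry": 0, "rz": 0},
    {"tx": 0, "ty": 0, "tz": 2.0, "rx": 0, "ry": 0, "rz": 0},
    {"tx": 0, "ty": 0, "tz": 2.2, "rx": 0, "ry": 0, "rz": 0},
    {"tx": 0, "ty": 0, "tz": 2.2, "rx": 0, "ry": 0, "rz": 0},
    {"tx": 0, "ty": 0, "tz": 2.2, "rx": 0, "ry": 0, "rz": 0},
  ],
)

```text
clock: 2.7
eef_pos: [0.4842, 0.3232, 0.034]
eef_rot: [0.156, 0.988, 0.001, 0.001]
contact_force: [-0.2, 0.5, 0.5]
grip_width: 1.005
grasp_force: 0.0
```

step_arm(
  commands=[
    {"tx": 0, "ty": 0, "tz": 0, "rx": 0, "ry": 0, "rz": 0},
    {"tx": 0, "ty": 0, "tz": 0, "rx": 0, "ry": 0, "rz": 0},
    {"tx": 0, "ty": 0, "tz": 0, "rx": 0, "ry": 0, "rz": 0},
    {"tx": 0, "ty": 0, "tz": 0, "rx": 0, "ry": 0, "rz": 0},
    {"tx": 0, "ty": 0, "tz": 0, "rx": 0, "ry": 0, "rz": 0},
    {"tx": 0, "ty": 0, "tz": 0, "rx": 0, "ry": 0, "rz": 0},
  ],
  hand=130,
  grip_force=40,
)

```text
clock: 3.3
eef_pos: [0.4841, 0.3234, 0.0343]
eef_rot: [0.156, 0.988, 0.001, 0.001]
contact_force: [-1.1, -0.7, 6.6]
grip_width: 0.733
grasp_force: 42.5
```

step_arm(
  commands=[
    {"tx": 0, "ty": 0, "tz": -0.3, "rx": 0, "ry": 0, "rz": 0},
    {"tx": 0, "ty": 0, "tz": -1.0, "rx": 0, "ry": 0, "rz": 0},
    {"tx": 0, "ty": 0, "tz": -2.0, "rx": 0, "ry": 0, "rz": 0},
    {"tx": 0, "ty": 0, "tz": -2.8, "rx": 0, "ry": 0, "rz": 0},
    {"tx": 0, "ty": 0, "tz": -2.8, "rx": 0, "ry": 0, "rz": 0},
    {"tx": 0, "ty": 0, "tz": -2.8, "rx": 0, "ry": 0, "rz": 0},
  ],
)

```text
clock: 3.9
eef_pos: [0.4837, 0.3232, 0.1451]
eef_rot: [0.156, 0.988, 0.0, 0.0]
contact_force: [0.1, -0.3, -4.3]
grip_width: 0.732
grasp_force: 45.3
```

```bash
python3 - <<'E'
from h import *
s=bot.read_state(); print(s['eef_pos'],yaw(s),s['clock'],s['contact_force'],s['grip_width']); print(mv([.5354,.056,.145],10))
im,d,m=cam('wrist'); P=pts(m,d)
q=P[(abs(P[...,2]-(s['eef_pos'][2]+.025))<.02)&(np.hypot(P[...,0]-s['eef_pos'][0],P[...,1]-s['eef_pos'][1])<.031)]
print(len(q), q.mean(0),np.percentile(q[:,2],[5,50,95]))
A=np.c_[q[:,:2]-q[:,:2].mean(0),np.ones(len(q))]; print(np.linalg.lstsq(A,q[:,2],rcond=None)[0])
E
```

```text
[0.48365443 0.32317762 0.14512715] 72.02966431951006 3.9 [ 0.09998706 -0.33959479 -4.26165397] 0.7316293898070185
(array([-3.291, -5.954,  0.   ]), array([7.000e-02, 1.000e-02, 6.203e+01]))
25632 [0.48171603 0.32380569 0.16984249] [0.16875462 0.16981674 0.17095565]
[-0.00219127 -0.00110372  0.16984249]
```

step_arm(
  commands=[
    {"tx": -0.4, "ty": -0.7, "tz": 0, "rx": 0, "ry": 0, "rz": 7},
    {"tx": -0.8, "ty": -1.4, "tz": 0, "rx": 0, "ry": 0, "rz": 14},
    {"tx": -1.2, "ty": -2.1, "tz": 0, "rx": 0, "ry": 0, "rz": 21},
    {"tx": -1.6, "ty": -2.8, "tz": 0, "rx": 0, "ry": 0, "rz": 28},
    {"tx": -2.0, "ty": -3.5, "tz": 0, "rx": 0, "ry": 0, "rz": 35},
    {"tx": -2.4, "ty": -4.3, "tz": 0, "rx": 0, "ry": 0, "rz": 42},
    {"tx": -2.8, "ty": -5.1, "tz": 0, "rx": 0, "ry": 0, "rz": 50},
    {"tx": -3.1, "ty": -5.7, "tz": 0, "rx": 0, "ry": 0, "rz": 57},
    {"tx": -3.3, "ty": -5.98, "tz": 0, "rx": 0, "ry": 0, "rz": 62},
    {"tx": -3.3, "ty": -5.98, "tz": 0, "rx": 0, "ry": 0, "rz": 62},
    {"tx": -3.3, "ty": -5.98, "tz": 0, "rx": 0, "ry": 0, "rz": 62},
    {"tx": -3.3, "ty": -5.98, "tz": 0, "rx": 0, "ry": 0, "rz": 62},
  ],
)

```text
clock: 5.15
eef_pos: [0.5347, 0.0554, 0.1437]
eef_rot: [0.642, 0.767, -0.0, -0.001]
contact_force: [0.1, 0.7, -2.7]
grip_width: 0.732
grasp_force: 45.3
```

```bash
python3 - <<'E'
from h import *
s=bot.read_state(); print(s['eef_pos'],yaw(s),s['clock'],s['contact_force'],s['grip_width']); print(mv([.5354,.055,.0355],10))
im,d,m=cam('wrist'); np.savez('w3.npz',im=im,d=d); P=pts(m,d); hsv=cv2.cvtColor(im,cv2.COLOR_RGB2HSV)
k=(abs(P[...,2]-.1698)<.004).astype(np.uint8); k=cv2.morphologyEx(k,cv2.MORPH_OPEN,np.ones((9,9)));cs,_=cv2.findContours(k,0,2); c=max(cs,key=cv2.contourArea); print(cv2.boundingRect(c))
q=P[c[:,0,1],c[:,0,0]]; T=R.from_quat(s['eef_rot']).inv().apply(q-s['eef_pos']); print('tool-frame extent',T.min(0),T.max(0))
B=cv2.inRange(hsv,(100,90,40),(128,255,255)); n,l,st,cc=cv2.connectedComponentsWithStats(B)
for i in range(1,n):
    if st[i,4]>25: print(st[i],np.median(P[l==i],0).round(4))
E
```

```text
[0.53469782 0.05543499 0.14368971] 10.163992568996298 5.15 [ 0.13754033  0.72118501 -2.69768936] 0.7324583181082219
(array([-0.015,  0.019,  2.705]), array([-0.08, -0.02,  0.16]))
(222, 258, 224, 177)
tool-frame extent [-0.03109762 -0.03235644 -0.02994022] [ 0.03245978  0.03697719 -0.02208365]
[ 336   80  109   96 4417] [0.5524 0.1404 0.0476]
[299 182  63   9 567] [0.5297 0.0929 0.0538]
[271 193  24  26 252] [0.5053 0.0773 0.0539]
[365 193  25  26 247] [0.5579 0.0867 0.0539]
```

step_arm(
  commands=[
    {"tx": 0, "ty": 0.02, "tz": 0.8, "rx": 0, "ry": 0, "rz": 0},
    {"tx": 0, "ty": 0.02, "tz": 1.5, "rx": 0, "ry": 0, "rz": 0},
    {"tx": 0, "ty": 0.02, "tz": 2.0, "rx": 0, "ry": 0, "rz": 0},
    {"tx": 0, "ty": 0.02, "tz": 2.3, "rx": 0, "ry": 0, "rz": 0},
    {"tx": 0, "ty": 0.02, "tz": 2.5, "rx": 0, "ry": 0, "rz": 0},
    {"tx": 0, "ty": 0.02, "tz": 2.6, "rx": 0, "ry": 0, "rz": 0},
    {"tx": 0, "ty": 0.02, "tz": 2.67, "rx": 0, "ry": 0, "rz": 0},
    {"tx": 0, "ty": 0.02, "tz": 2.67, "rx": 0, "ry": 0, "rz": 0},
    {"tx": 0, "ty": 0.02, "tz": 2.67, "rx": 0, "ry": 0, "rz": 0},
  ],
)

```text
clock: 6.1
eef_pos: [0.5364, 0.055, 0.0384]
eef_rot: [0.643, 0.766, 0.0, 0.0]
contact_force: [0.4, 0.1, -2.7]
grip_width: 0.734
grasp_force: 45.3
```

step_arm(
  commands=[
    {"tx": 0, "ty": -0.02, "tz": 0.04, "rx": 0, "ry": 0, "rz": 0},
    {"tx": 0, "ty": -0.02, "tz": 0.04, "rx": 0, "ry": 0, "rz": 0},
    {"tx": 0, "ty": -0.02, "tz": 0.04, "rx": 0, "ry": 0, "rz": 0},
  ],
)

```text
clock: 6.4
eef_pos: [0.5352, 0.0547, 0.0362]
eef_rot: [0.643, 0.766, 0.0, 0.0]
contact_force: [1.2, -0.2, -2.6]
grip_width: 0.732
grasp_force: 45.3
```

step_arm(
  commands=[
    {"tx": 0, "ty": 0, "tz": 0, "rx": 0, "ry": 0, "rz": 0},
    {"tx": 0, "ty": 0, "tz": 0, "rx": 0, "ry": 0, "rz": 0},
    {"tx": 0, "ty": 0, "tz": 0, "rx": 0, "ry": 0, "rz": 0},
    {"tx": 0, "ty": 0, "tz": 0, "rx": 0, "ry": 0, "rz": 0},
  ],
  hand=30,
)

```text
clock: 6.8
eef_pos: [0.5354, 0.0548, 0.0363]
eef_rot: [0.643, 0.766, 0.0, 0.0]
contact_force: [-0.4, -0.2, 0.8]
grip_width: 0.889
grasp_force: 0.0
```

step_arm(
  commands=[
    {"tx": 0, "ty": 0, "tz": -0.5, "rx": 0, "ry": 0, "rz": 0},
    {"tx": 0, "ty": 0, "tz": -1.2, "rx": 0, "ry": 0, "rz": 0},
    {"tx": 0, "ty": 0, "tz": -2.4, "rx": 0, "ry": 0, "rz": 0},
    {"tx": 0, "ty": 0, "tz": -3.6, "rx": 0, "ry": 0, "rz": 0},
    {"tx": 0, "ty": 0, "tz": -4.5, "rx": 0, "ry": 0, "rz": 0},
    {"tx": 0, "ty": 0, "tz": -4.5, "rx": 0, "ry": 0, "rz": 0},
    {"tx": 0, "ty": 0, "tz": -4.5, "rx": 0, "ry": 0, "rz": 0},
  ],
)

```text
clock: 7.5
eef_pos: [0.5357, 0.0548, 0.2169]
eef_rot: [0.643, 0.766, 0.001, 0.001]
contact_force: [0.1, 0.7, 0.1]
grip_width: 0.886
grasp_force: 0.0
```

```bash
cat >> h.py <<'E'
hinge=np.array([.5476,-.0129,.055]); cx=np.array([np.cos(np.radians(10)),np.sin(np.radians(10)),0]); cy=np.array([-cx[1],cx[0],0])
def bar(w,th):
    s,o=(-.033,-cy) if w=='y' else (.033,cy); z=np.array([0,0,1.])
    return hinge+s*cx+.16*(o*np.cos(th)+z*np.sin(th))-.0115*(-o*np.sin(th)+z*np.cos(th))
E
python3 - <<'E'
from h import *
s=bot.read_state(); print(s['eef_pos'],yaw(s),s['clock'],s['contact_force'],s['grip_width'])
im,d,m=cam('wrist'); cv2.imwrite('pics/w4.png',im[:,:,::-1]); P=pts(m,d); hsv=cv2.cvtColor(im,cv2.COLOR_RGB2HSV)
r=np.hypot(P[...,0]-.5354,P[...,1]-.056); q=P[(r<.028)]; print('disc top',np.percentile(q[:,2],[5,25,50,75,95]))
im,d,m=cam('top'); P=pts(m,d); hsv=cv2.cvtColor(im,cv2.COLOR_RGB2HSV); M=cv2.inRange(hsv,(18,120,60),(34,255,255)); M[:,:362]=0;M[:,400:]=0;M[:230]=0;M[290:]=0
q=P[M>0]; q=q[(q[:,2]>.05)&(q[:,2]<.3)]; print('yellow handle pts', len(q), 'far 20%:'); r=-(q-hinge)@cy; t=np.arctan2(q[:,2]-.055,r); rad=np.hypot(q[:,2]-.055,r); k=rad>.152; print(np.median(t[k]),np.median(rad[k]),np.median((q[k]-hinge)@cx),q[k].mean(0))
for th in (.65,.7,.75): print(th,bar('y',th))
E
```

```text
[0.53567399 0.05481606 0.21691334] 10.028016611224478 7.5 [0.12843236 0.7188996  0.09216921] 0.88597059857312
disc top [0.05946833 0.06110263 0.2956527  0.299696   0.30569325]
yellow handle pts 184 far 20%:
0.6287435874179021 0.16245415164605195 -0.03246734213810279 [ 0.5382088  -0.14730933  0.15011327]
0.65 [ 0.53842803 -0.15092262  0.14267486]
0.7 [ 0.53763797 -0.14644194  0.14927914]
0.75 [ 0.53679158 -0.14164181  0.15564778]
```

View pics/w4.png

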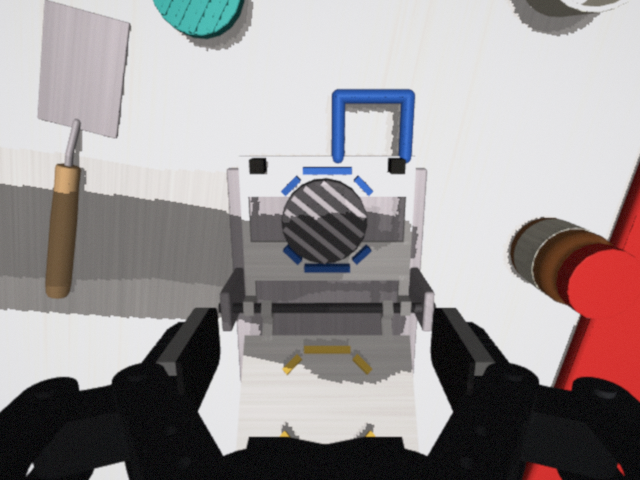

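The press lies ribs up in the blue pocket at (324,221), and the yellow shell is at about 0.70 rad. Next I go to the yellow bar.

step_arm(
  commands=[
    {"tx": -0.4, "ty": -0.1, "tz": 0, "rx": 0, "ry": 0, "rz": -8},
    {"tx": -0.9, "ty": -0.2, "tz": 0, "rx": 0, "ry": 0, "rz": -16},
    {"tx": -1.4, "ty": -0.3, "tz": 0, "rx": 0, "ry": 0, "rz": -24},
    {"tx": -1.9, "ty": -0.4, "tz": 0, "rx": 0, "ry": 0, "rz": -32},
    {"tx": -2.4, "ty": -0.5, "tz": 0, "rx": 0, "ry": 0, "rz": -40},
    {"tx": -2.9, "ty": -0.6, "tz": 0, "rx": 0, "ry": 0, "rz": -48},
    {"tx": -3.4, "ty": -0.7, "tz": 0, "rx": 0, "ry": 0, "rz": -56},
    {"tx": -3.9, "ty": -0.75, "tz": 0, "rx": 0, "ry": 0, "rz": -64},
    {"tx": -4.4, "ty": -0.8, "tz": 0, "rx": 0, "ry": 0, "rz": -72},
    {"tx": -4.8, "ty": -0.83, "tz": 0, "rx": 0, "ry": 0, "rz": -80},
    {"tx": -4.96, "ty": -0.83, "tz": 0, "rx": 0, "ry": 0, "rz": -88},
    {"tx": -4.96, "ty": -0.83, "tz": 0, "rx": 0, "ry": 0, "rz": -90},
  ],
  hand=180,
)

```text
clock: 8.8
eef_pos: [0.5365, -0.1472, 0.2142]
eef_rot: [-0.089, 0.996, 0.0, -0.001]
contact_force: [-0.1, 0.4, -0.0]
grip_width: 0.292
grasp_force: 0.0
```

step_arm(
  commands=[
    {"tx": 0, "ty": 0, "tz": 0, "rx": 0, "ry": 0, "rz": 0},
    {"tx": 0, "ty": 0, "tz": 0, "rx": 0, "ry": 0, "rz": 0},
  ],
)

```text
clock: 9.0
eef_pos: [0.5367, -0.1462, 0.2151]
eef_rot: [-0.087, 0.996, 0.0, -0.001]
contact_force: [0.3, -0.4, -0.3]
grip_width: 0.296
grasp_force: 0.0
```

```bash
python3 - <<'E'
from h import *
s=bot.read_state(); print(s['eef_pos'],yaw(s),s['clock'],s['contact_force'],s['grip_width']); b=bar('y',.7); print(b,mv(b-[0,0,.016],100))
im,d,m=cam('wrist'); P=pts(m,d); hsv=cv2.cvtColor(im,cv2.COLOR_RGB2HSV); M=cv2.inRange(hsv,(18,120,60),(34,255,255))
q=P[M>0]; q=q[(q[:,2]>.05)&(q[:,2]<.3)]; r=-(q-hinge)@cy; rad=np.hypot(q[:,2]-.055,r); k=(rad>.153)&(rad<.175); print(k.sum(),q[k].mean(0),(q[k]-hinge)[:,:].mean(0)@cx, rad[k].mean(), np.percentile(q[k],[3,97],axis=0))
im,d,m=cam('scene'); P=pts(m,d); hsv=cv2.cvtColor(im,cv2.COLOR_RGB2HSV); M=cv2.inRange(hsv,(18,120,60),(34,255,255))
q=P[M>0]; q=q[(q[:,2]>.05)&(q[:,2]<.3)]; r=-(q-hinge)@cy; rad=np.hypot(q[:,2]-.055,r); k=(rad>.153)&(rad<.175); print(k.sum(),q[k].mean(0),(q[k]-hinge)[:,:].mean(0)@cx, rad[k].mean())
E
```

```text
[ 0.5366815  -0.14623364  0.21505752] 99.94994827542814 9.0 [ 0.29254934 -0.40876383 -0.2659748 ] 0.2957346935607419
[ 0.53763797 -0.14644194  0.14927914] (array([-0.026, -0.011,  2.044]), array([ 0.04, -0.09, -0.05]))
1956 [ 0.53561096 -0.14816003  0.15103319] -0.03529456101653278 0.162536432308594 [[ 0.51007012 -0.1557265   0.14599456]
 [ 0.56355921 -0.13831157  0.15329402]]
101 [ 0.54270949 -0.14940547  0.1522114 ] -0.02852013757758241 0.16521833165361952
```

step_arm(
  commands=[
    {"tx": 0, "ty": -0.02, "tz": 0.7, "rx": 0, "ry": 0, "rz": 0},
    {"tx": 0, "ty": -0.02, "tz": 1.3, "rx": 0, "ry": 0, "rz": 0},
    {"tx": 0, "ty": -0.02, "tz": 1.7, "rx": 0, "ry": 0, "rz": 0},
    {"tx": 0, "ty": -0.02, "tz": 2.0, "rx": 0, "ry": 0, "rz": 0},
    {"tx": 0, "ty": -0.02, "tz": 2.0, "rx": 0, "ry": 0, "rz": 0},
    {"tx": 0, "ty": -0.02, "tz": 2.0, "rx": 0, "ry": 0, "rz": 0},
  ],
)

```text
clock: 9.7
eef_pos: [0.5373, -0.1471, 0.1367]
eef_rot: [-0.087, 0.996, -0.0, 0.0]
contact_force: [-0.5, 1.4, 0.3]
grip_width: 0.292
grasp_force: 0.0
```

step_arm(
  commands=[
    {"tx": 0, "ty": 0, "tz": 0, "rx": 0, "ry": 0, "rz": 0},
    {"tx": 0, "ty": 0, "tz": 0, "rx": 0, "ry": 0, "rz": 0},
    {"tx": 0, "ty": 0, "tz": 0, "rx": 0, "ry": 0, "rz": 0},
    {"tx": 0, "ty": 0, "tz": 0, "rx": 0, "ry": 0, "rz": 0},
  ],
  hand=255,
  grip_force=25,
)

```text
clock: 10.1
eef_pos: [0.538, -0.1487, 0.1378]
eef_rot: [-0.087, 0.996, -0.002, 0.001]
contact_force: [-0.1, -6.9, 2.6]
grip_width: 0.101
grasp_force: 26.3
```

```bash
python3 - <<'E'
from h import *
s=bot.read_state(); print(s['eef_pos'],yaw(s),s['clock'],s['contact_force'],s['grip_width'])
# path, tool frame ty (along psi=100 = +cy), tz(down)
b0=bar('y',.7)
for th in np.append(np.arange(.85,3.1,.15),np.pi): d=bar('y',th)-b0; print(round(th,2),round(d@cy/.04,2),round(-d[2]/.04,2))
E
```

```text
[ 0.53796709 -0.14872044  0.13780983] 99.96405268245545 10.1 [-0.14311605 -6.93107236  2.55498081] 0.10056428320325009
0.85 0.39 -0.46
1.0 0.84 -0.85
1.15 1.35 -1.18
1.3 1.9 -1.42
1.45 2.48 -1.58
1.6 3.07 -1.65
1.75 3.67 -1.63
1.9 4.27 -1.52
2.05 4.83 -1.33
2.2 5.37 -1.05
2.35 5.85 -0.69
2.5 6.28 -0.27
2.65 6.64 0.22
2.8 6.92 0.75
2.95 7.12 1.31
3.14 7.24 2.07
```

step_arm(
  commands=[
    {"tx": 0, "ty": 0.17, "tz": -0.23, "rx": 0, "ry": 0, "rz": 0},
    {"tx": 0, "ty": 0.37, "tz": -0.46, "rx": 0, "ry": 0, "rz": 0},
    {"tx": 0, "ty": 0.59, "tz": -0.66, "rx": 0, "ry": 0, "rz": 0},
    {"tx": 0, "ty": 0.82, "tz": -0.85, "rx": 0, "ry": 0, "rz": 0},
    {"tx": 0, "ty": 1.07, "tz": -1.02, "rx": 0, "ry": 0, "rz": 0},
    {"tx": 0, "ty": 1.33, "tz": -1.18, "rx": 0, "ry": 0, "rz": 0},
    {"tx": 0, "ty": 1.6, "tz": -1.31, "rx": 0, "ry": 0, "rz": 0},
    {"tx": 0, "ty": 1.88, "tz": -1.42, "rx": 0, "ry": 0, "rz": 0},
    {"tx": 0, "ty": 2.17, "tz": -1.51, "rx": 0, "ry": 0, "rz": 0},
    {"tx": 0, "ty": 2.46, "tz": -1.58, "rx": 0, "ry": 0, "rz": 0},
    {"tx": 0, "ty": 2.46, "tz": -1.58, "rx": 0, "ry": 0, "rz": 0},
    {"tx": 0, "ty": 2.46, "tz": -1.58, "rx": 0, "ry": 0, "rz": 0},
  ],
)

```text
clock: 11.3
eef_pos: [0.5206, -0.0502, 0.2023]
eef_rot: [-0.088, 0.996, -0.001, 0.002]
contact_force: [-3.6, 0.1, 10.8]
grip_width: 0.1
grasp_force: 27.0
```

```bash
python3 - <<'E'
from h import *
s=bot.read_state(); print(s['eef_pos'],yaw(s),s['clock'],s['contact_force'],s['torque'],s['grip_width'],bar('y',1.45))
b0=bar('y',1.45)
for th in np.append(np.arange(1.6,3.1,.15),np.pi): d=bar('y',th)-b0; print(round(th,2),round(d@cy/.04,2),round(-d[2]/.04,2))
E
```

```text
[ 0.5206492  -0.05022223  0.20234594] 100.04296277494115 11.3 [-3.59592458  0.07578742 10.84044645] [-0.14579229  0.61971999 -0.02511526] 0.10040988710536042 [ 0.52043176 -0.04886068  0.2124483 ]
1.6 0.6 -0.07
1.75 1.2 -0.05
1.9 1.79 0.06
2.05 2.36 0.25
2.2 2.89 0.53
2.35 3.37 0.89
2.5 3.8 1.31
2.65 4.16 1.79
2.8 4.44 2.33
2.95 4.64 2.89
3.14 4.77 3.65
```

step_arm(
  commands=[
    {"tx": 0, "ty": 0.3, "tz": -0.04, "rx": 0, "ry": 0, "rz": 0},
    {"tx": 0, "ty": 0.6, "tz": -0.05, "rx": 0, "ry": 0, "rz": 0},
    {"tx": 0, "ty": 0.9, "tz": -0.05, "rx": 0, "ry": 0, "rz": 0},
    {"tx": 0, "ty": 1.2, "tz": -0.03, "rx": 0, "ry": 0, "rz": 0},
    {"tx": 0, "ty": 1.5, "tz": 0.02, "rx": 0, "ry": 0, "rz": 0},
    {"tx": 0, "ty": 1.79, "tz": 0.08, "rx": 0, "ry": 0, "rz": 0},
    {"tx": 0, "ty": 2.08, "tz": 0.17, "rx": 0, "ry": 0, "rz": 0},
    {"tx": 0, "ty": 2.36, "tz": 0.27, "rx": 0, "ry": 0, "rz": 0},
    {"tx": 0, "ty": 2.63, "tz": 0.4, "rx": 0, "ry": 0, "rz": 0},
    {"tx": 0, "ty": 2.89, "tz": 0.55, "rx": 0, "ry": 0, "rz": 0},
    {"tx": 0, "ty": 3.13, "tz": 0.72, "rx": 0, "ry": 0, "rz": 0},
    {"tx": 0, "ty": 3.37, "tz": 0.9, "rx": 0, "ry": 0, "rz": 0},
  ],
)

```text
clock: 12.5
eef_pos: [0.4968, 0.0831, 0.1626]
eef_rot: [-0.087, 0.996, -0.0, 0.0]
contact_force: [3.5, -3.3, 2.4]
grip_width: 0.102
grasp_force: 28.1
```

step_arm(
  commands=[
    {"tx": 0, "ty": 0.22, "tz": 0.2, "rx": 0, "ry": 0, "rz": 0},
    {"tx": 0, "ty": 0.43, "tz": 0.42, "rx": 0, "ry": 0, "rz": 0},
    {"tx": 0, "ty": 0.62, "tz": 0.65, "rx": 0, "ry": 0, "rz": 0},
    {"tx": 0, "ty": 0.79, "tz": 0.9, "rx": 0, "ry": 0, "rz": 0},
    {"tx": 0, "ty": 0.94, "tz": 1.16, "rx": 0, "ry": 0, "rz": 0},
    {"tx": 0, "ty": 1.07, "tz": 1.43, "rx": 0, "ry": 0, "rz": 0},
    {"tx": 0, "ty": 1.18, "tz": 1.71, "rx": 0, "ry": 0, "rz": 0},
    {"tx": 0, "ty": 1.27, "tz": 2.0, "rx": 0, "ry": 0, "rz": 0},
    {"tx": 0, "ty": 1.34, "tz": 2.3, "rx": 0, "ry": 0, "rz": 0},
    {"tx": 0, "ty": 1.38, "tz": 2.5, "rx": 0, "ry": 0, "rz": 0},
    {"tx": 0, "ty": 1.4, "tz": 2.65, "rx": 0, "ry": 0, "rz": 0},
    {"tx": 0, "ty": 1.4, "tz": 2.76, "rx": 0, "ry": 0, "rz": 0},
  ],
)

```text
clock: 13.7
eef_pos: [0.487, 0.1374, 0.0538]
eef_rot: [-0.087, 0.996, -0.0, 0.001]
contact_force: [-9.0, -8.1, 30.6]
grip_width: 0.1
grasp_force: 29.3
```

step_arm(
  commands=[
    {"tx": 0, "ty": 0, "tz": 0.03, "rx": 0, "ry": 0, "rz": 0},
    {"tx": 0, "ty": 0, "tz": 0.06, "rx": 0, "ry": 0, "rz": 0},
    {"tx": 0, "ty": 0, "tz": 0.06, "rx": 0, "ry": 0, "rz": 0},
  ],
)

```text
clock: 14.0
eef_pos: [0.4872, 0.1375, 0.0535]
eef_rot: [-0.087, 0.996, -0.0, 0.001]
contact_force: [-8.4, -7.1, 30.5]
grip_width: 0.1
grasp_force: 30.3
```

step_arm(
  commands=[
    {"tx": 0, "ty": 0, "tz": -0.06, "rx": 0, "ry": 0, "rz": 0},
    {"tx": 0, "ty": 0, "tz": -0.06, "rx": 0, "ry": 0, "rz": 0},
    {"tx": 0, "ty": 0, "tz": -0.06, "rx": 0, "ry": 0, "rz": 0},
    {"tx": 0, "ty": 0, "tz": -0.06, "rx": 0, "ry": 0, "rz": 0},
  ],
  hand=180,
)

```text
clock: 14.4
eef_pos: [0.4862, 0.1377, 0.052]
eef_rot: [-0.088, 0.996, 0.0, -0.001]
contact_force: [-0.4, -0.4, -1.2]
grip_width: 0.298
grasp_force: 0.0
```

step_arm(
  commands=[
    {"tx": 0, "ty": 0, "tz": -0.7, "rx": 0, "ry": 0, "rz": 0},
    {"tx": 0, "ty": 0, "tz": -1.6, "rx": 0, "ry": 0, "rz": 0},
    {"tx": 0, "ty": 0, "tz": -2.6, "rx": 0, "ry": 0, "rz": 0},
    {"tx": 0, "ty": 0, "tz": -3.5, "rx": 0, "ry": 0, "rz": 0},
    {"tx": -0.8, "ty": 0, "tz": -3.5, "rx": 0, "ry": 0, "rz": 0},
    {"tx": -1.6, "ty": 0, "tz": -3.5, "rx": 0, "ry": 0, "rz": 0},
    {"tx": -1.6, "ty": 0, "tz": -3.5, "rx": 0, "ry": 0, "rz": 0},
    {"tx": -1.6, "ty": 0, "tz": -3.5, "rx": 0, "ry": 0, "rz": 0},
  ],
)

```text
clock: 15.2
eef_pos: [0.5497, 0.1488, 0.1916]
eef_rot: [-0.087, 0.996, -0.0, -0.001]
contact_force: [-0.8, 0.4, 0.9]
grip_width: 0.296
grasp_force: 0.0
```

```bash
python3 - <<'E'
from h import *
s=bot.read_state(); print(s['eef_pos'],yaw(s),s['clock'],s['contact_force'],s['grip_width']); b=bar('b',0); print(b,mv(b-[0,0,.014],100))
im,d,m=cam('wrist'); cv2.imwrite('pics/w5.png',im[:,:,::-1]); P=pts(m,d); hsv=cv2.cvtColor(im,cv2.COLOR_RGB2HSV)
for lo,hi in (((100,90,40),(128,255,255)),((18,120,60),(34,255,255))):
    M=cv2.inRange(hsv,lo,hi); q=P[M>0]; L=np.c_[(q-hinge)@cx,(q-hinge)@cy,q[:,2]]; k=(L[:,1]>.152)&(L[:,1]<.17); print(k.sum(),L[k].mean(0),np.percentile(L[k],[3,97],axis=0))
q=P[300:301]; L=np.c_[(P.reshape(-1,3)-hinge)@cx,(P.reshape(-1,3)-hinge)@cy,P.reshape(-1,3)[:,2]]
for y in (.03,.06,.09,.11):
    k=(abs(L[:,0])<.05)&(abs(L[:,1]-y)<.004)&(L[:,2]<.12); print(y,np.median(L[k,2]))
E
```

```text
[0.54971193 0.14880046 0.19161879] 100.02474893379099 15.2 [-0.7818195   0.38406119  0.86946993] 0.2963664097914073
[0.55231495 0.15039963 0.0435    ] (array([-0.081,  0.028,  4.053]), array([-0.  , -0.14,  0.02]))
1085 [0.03101137 0.15835283 0.05101916] [[0.00473571 0.15286524 0.04510434]
 [0.05976165 0.16300105 0.04931693]]
1557 [-0.03356006  0.15833657  0.07180589] [[-0.05991402  0.15284499  0.06804698]
 [-0.00552422  0.16312714  0.0723741 ]]
0.03 0.06894916193935899
0.06 0.06896449077694244
0.09 0.06893283550467136
0.11 0.06875863853235298
```

View pics/w5.png

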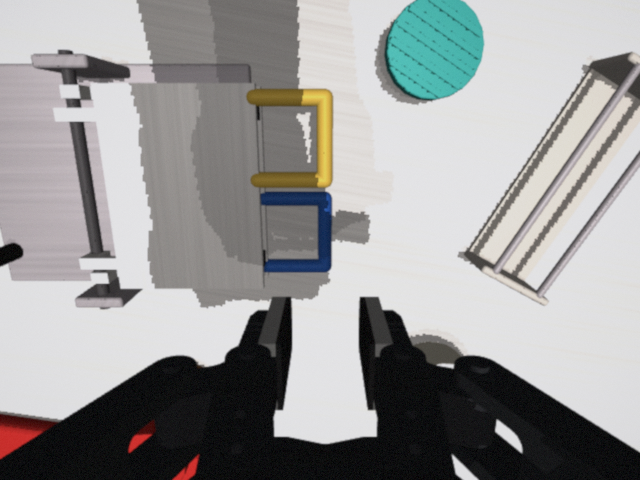

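The yellow shell is shut flat over the blue one, with its back evenly at 69 mm. The yellow bar is at (325,138) and the blue bar, free, at (325,232). Next I grip the blue bar.

step_arm(
  commands=[
    {"tx": -0.08, "ty": 0.02, "tz": 1.0, "rx": 0, "ry": 0, "rz": 0},
    {"tx": -0.08, "ty": 0.02, "tz": 2.0, "rx": 0, "ry": 0, "rz": 0},
    {"tx": -0.08, "ty": 0.02, "tz": 3.0, "rx": 0, "ry": 0, "rz": 0},
    {"tx": -0.08, "ty": 0.02, "tz": 3.5, "rx": 0, "ry": 0, "rz": 0},
    {"tx": -0.08, "ty": 0.02, "tz": 3.9, "rx": 0, "ry": 0, "rz": 0},
    {"tx": -0.08, "ty": 0.02, "tz": 4.05, "rx": 0, "ry": 0, "rz": 0},
    {"tx": -0.08, "ty": 0.02, "tz": 4.05, "rx": 0, "ry": 0, "rz": 0},
    {"tx": -0.08, "ty": 0.02, "tz": 4.05, "rx": 0, "ry": 0, "rz": 0},
  ],
)

```text
clock: 16.05
eef_pos: [0.5531, 0.1502, 0.0321]
eef_rot: [-0.087, 0.996, 0.0, 0.001]
contact_force: [0.3, 0.3, 1.0]
grip_width: 0.289
grasp_force: 0.0
```

step_arm(
  commands=[
    {"tx": 0, "ty": 0, "tz": 0, "rx": 0, "ry": 0, "rz": 0},
    {"tx": 0, "ty": 0, "tz": 0, "rx": 0, "ry": 0, "rz": 0},
    {"tx": 0, "ty": 0, "tz": 0, "rx": 0, "ry": 0, "rz": 0},
    {"tx": 0, "ty": 0, "tz": 0, "rx": 0, "ry": 0, "rz": 0},
  ],
  hand=255,
  grip_force=50,
)

```text
clock: 16.45
eef_pos: [0.5537, 0.1492, 0.0323]
eef_rot: [-0.087, 0.996, -0.001, 0.001]
contact_force: [-0.7, -7.0, 3.7]
grip_width: 0.093
grasp_force: 48.9
```

```bash
python3 - <<'E'
from h import *
s=bot.read_state(); print(s['eef_pos'],yaw(s),s['clock'],s['contact_force'],s['grip_width'])
for a,n in ((0,12),(1.2,12),(2.4,9)):
    b0=bar('b',a); print('from',a)
    for th in a+.1*np.arange(1,n+1): d=bar('b',min(th,np.pi))-b0; print(round(th,2),round(d@cy/.04,2),round(-d[2]/.04,2))
E
```

```text
[0.55365409 0.14917026 0.03233316] 99.97876001844969 16.45 [-0.69424988 -6.96753299  3.72893622] 0.09302716791501565
from 0
0.1 0.01 -0.4
0.2 -0.02 -0.8
0.3 -0.09 -1.19
0.4 -0.2 -1.58
0.5 -0.35 -1.95
0.6 -0.54 -2.31
0.7 -0.76 -2.64
0.8 -1.01 -2.96
0.9 -1.29 -3.24
1.0 -1.6 -3.5
1.1 -1.93 -3.72
1.2 -2.28 -3.91
from 1.2
1.3 -0.37 -0.15
1.4 -0.75 -0.27
1.5 -1.15 -0.35
1.6 -1.55 -0.38
1.7 -1.95 -0.38
1.8 -2.35 -0.34
1.9 -2.74 -0.25
2.0 -3.12 -0.13
2.1 -3.49 0.03
2.2 -3.84 0.22
2.3 -4.17 0.45
2.4 -4.47 0.71
from 2.4
2.5 -0.28 0.29
2.6 -0.52 0.61
2.7 -0.74 0.94
2.8 -0.92 1.3
2.9 -1.06 1.68
3.0 -1.16 2.06
3.1 -1.23 2.46
3.2 -1.24 2.63
3.3 -1.24 2.63
```

step_arm(
  commands=[
    {"tx": 0, "ty": 0.01, "tz": -0.4, "rx": 0, "ry": 0, "rz": 0},
    {"tx": 0, "ty": -0.02, "tz": -0.8, "rx": 0, "ry": 0, "rz": 0},
    {"tx": 0, "ty": -0.09, "tz": -1.19, "rx": 0, "ry": 0, "rz": 0},
    {"tx": 0, "ty": -0.2, "tz": -1.58, "rx": 0, "ry": 0, "rz": 0},
    {"tx": 0, "ty": -0.35, "tz": -1.95, "rx": 0, "ry": 0, "rz": 0},
    {"tx": 0, "ty": -0.54, "tz": -2.31, "rx": 0, "ry": 0, "rz": 0},
    {"tx": 0, "ty": -0.76, "tz": -2.64, "rx": 0, "ry": 0, "rz": 0},
    {"tx": 0, "ty": -1.01, "tz": -2.96, "rx": 0, "ry": 0, "rz": 0},
    {"tx": 0, "ty": -1.29, "tz": -3.24, "rx": 0, "ry": 0, "rz": 0},
    {"tx": 0, "ty": -1.6, "tz": -3.5, "rx": 0, "ry": 0, "rz": 0},
    {"tx": 0, "ty": -1.93, "tz": -3.72, "rx": 0, "ry": 0, "rz": 0},
    {"tx": 0, "ty": -2.28, "tz": -3.91, "rx": 0, "ry": 0, "rz": 0},
  ],
)

```text
clock: 17.65
eef_pos: [0.5689, 0.0641, 0.1913]
eef_rot: [-0.089, 0.996, 0.004, 0.002]
contact_force: [-6.5, 19.5, 18.2]
grip_width: 0.088
grasp_force: 49.1
```

```bash
python3 - <<'E'
from h import *
s=bot.read_state(); print(s['eef_pos'],yaw(s),s['clock'],s['contact_force'],s['torque'],s['grip_width'],bar('b',1.2)-s['eef_pos'])
im,d,m=cam('scene'); cv2.imwrite('pics/s6.png',im[:,:,::-1][100:400,150:550])
E
```

```text
[0.56890692 0.06406327 0.19129586] 100.21585906423988 17.65 [-6.47988193 19.49980422 18.23997734] [4.25298460e+00 1.46605768e+00 5.74603450e-05] 0.08834816117482404 [-0.00073714 -0.00358083  0.00866328]
```

View pics/s6.png

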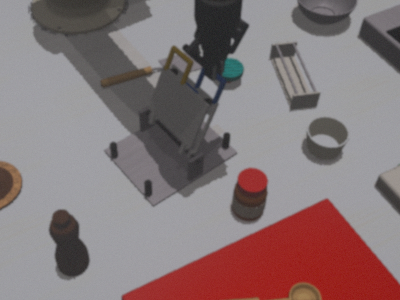

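The two shells are rising together, shut, at crop (185,110), with the gripper on the blue bar.

step_arm(
  commands=[
    {"tx": 0, "ty": -0.37, "tz": -0.15, "rx": 0, "ry": 0, "rz": 0},
    {"tx": 0, "ty": -0.75, "tz": -0.27, "rx": 0, "ry": 0, "rz": 0},
    {"tx": 0, "ty": -1.15, "tz": -0.35, "rx": 0, "ry": 0, "rz": 0},
    {"tx": 0, "ty": -1.55, "tz": -0.38, "rx": 0, "ry": 0, "rz": 0},
    {"tx": 0, "ty": -1.95, "tz": -0.38, "rx": 0, "ry": 0, "rz": 0},
    {"tx": 0, "ty": -2.35, "tz": -0.34, "rx": 0, "ry": 0, "rz": 0},
    {"tx": 0, "ty": -2.74, "tz": -0.25, "rx": 0, "ry": 0, "rz": 0},
    {"tx": 0, "ty": -3.12, "tz": -0.13, "rx": 0, "ry": 0, "rz": 0},
    {"tx": 0, "ty": -3.49, "tz": 0.03, "rx": 0, "ry": 0, "rz": 0},
    {"tx": 0, "ty": -3.84, "tz": 0.22, "rx": 0, "ry": 0, "rz": 0},
    {"tx": 0, "ty": -4.17, "tz": 0.45, "rx": 0, "ry": 0, "rz": 0},
    {"tx": 0, "ty": -4.47, "tz": 0.71, "rx": 0, "ry": 0, "rz": 0},
  ],
)

```text
clock: 18.9
eef_pos: [0.6004, -0.1161, 0.1607]
eef_rot: [-0.087, 0.996, 0.0, 0.001]
contact_force: [-0.5, 2.5, 5.0]
grip_width: 0.089
grasp_force: 56.3
```

step_arm(
  commands=[
    {"tx": 0, "ty": -0.28, "tz": 0.29, "rx": 0, "ry": 0, "rz": 0},
    {"tx": 0, "ty": -0.52, "tz": 0.61, "rx": 0, "ry": 0, "rz": 0},
    {"tx": 0, "ty": -0.74, "tz": 0.94, "rx": 0, "ry": 0, "rz": 0},
    {"tx": 0, "ty": -0.92, "tz": 1.3, "rx": 0, "ry": 0, "rz": 0},
    {"tx": 0, "ty": -1.06, "tz": 1.68, "rx": 0, "ry": 0, "rz": 0},
    {"tx": 0, "ty": -1.14, "tz": 2.0, "rx": 0, "ry": 0, "rz": 0},
    {"tx": 0, "ty": -1.2, "tz": 2.3, "rx": 0, "ry": 0, "rz": 0},
    {"tx": 0, "ty": -1.23, "tz": 2.5, "rx": 0, "ry": 0, "rz": 0},
    {"tx": 0, "ty": -1.24, "tz": 2.63, "rx": 0, "ry": 0, "rz": 0},
    {"tx": 0, "ty": -1.24, "tz": 2.67, "rx": 0, "ry": 0, "rz": 0},
    {"tx": 0, "ty": -1.24, "tz": 2.67, "rx": 0, "ry": 0, "rz": 0},
  ],
)

```text
clock: 20.0
eef_pos: [0.6092, -0.1659, 0.0521]
eef_rot: [-0.087, 0.996, -0.001, 0.001]
contact_force: [5.6, -6.0, 0.9]
grip_width: 0.083
grasp_force: 60.6
```

```bash
python3 - <<'E'
from h import *
s=bot.read_state(); print(s['eef_pos'],yaw(s),s['clock'],s['contact_force'],s['torque'],s['grip_width'],bar('b',np.pi)-s['eef_pos'])
im,d,m=cam('top');P=pts(m,d).reshape(-1,3); L=np.c_[(P-hinge)@cx,(P-hinge)@cy,P[:,2]]
for y in (-.03,-.06,-.09,-.11):
    for x in (-.05,.0): k=(abs(L[:,0]-x)<.01)&(abs(L[:,1]-y)<.006)&(L[:,2]<.12); print(y,x,np.median(L[k,2]))
E
```

```text
[ 0.60919214 -0.16585711  0.05205088] 99.99609205884477 20.0 [ 5.6354787  -6.00759998  0.94470321] [-0.85464157 -0.83429748  0.15488405] 0.08320282528858094 [-0.00130978  0.00111826  0.01444912]
-0.03 -0.05 0.06771512028711202
-0.03 0.0 0.06823594643066766
-0.06 -0.05 0.04458238164192352
-0.06 0.0 0.0797859831466885
-0.09 -0.05 0.04402224792319043
-0.09 0.0 0.06435403079017465
-0.11 -0.05 nan
-0.11 0.0 0.06849354701615118
  return _methods._mean(a, axis=axis, dtype=dtype,
  ret = ret.dtype.type(ret / rcount)
```

step_arm(
  commands=[
    {"tx": 0, "ty": 0, "tz": 0.05, "rx": 0, "ry": 0, "rz": 0},
    {"tx": 0, "ty": 0, "tz": 0.1, "rx": 0, "ry": 0, "rz": 0},
    {"tx": 0, "ty": 0, "tz": 0.13, "rx": 0, "ry": 0, "rz": 0},
    {"tx": 0, "ty": 0, "tz": 0.13, "rx": 0, "ry": 0, "rz": 0},
  ],
)

```text
clock: 20.45
eef_pos: [0.6098, -0.166, 0.0506]
eef_rot: [-0.087, 0.996, -0.002, 0.002]
contact_force: [-4.7, -2.7, 23.1]
grip_width: 0.09
grasp_force: 63.9
```

```bash
python3 - <<'E'
from h import *
s=bot.read_state(); print(s['eef_pos'],s['contact_force'])
for a,n in ((np.pi,12),(np.pi-1.2,12),(np.pi-2.4,8)):
    b0=bar('b',a); print('from',a)
    for th in a-.1*np.arange(1,n+1): d=bar('b',max(th,0))-b0; print(round(th,2),round(d@cy/.04,2),round(-d[2]/.04,2))
E
```

```text
[ 0.60976249 -0.16602338  0.05057885] [-4.65464803 -2.66792899 23.09937057]
from 3.141592653589793
3.04 0.05 -0.4
2.94 0.14 -0.79
2.84 0.26 -1.17
2.74 0.43 -1.53
2.64 0.63 -1.88
2.54 0.86 -2.21
2.44 1.13 -2.51
2.34 1.42 -2.78
2.24 1.74 -3.02
2.14 2.08 -3.23
2.04 2.44 -3.41
1.94 2.82 -3.54
from 1.9415926535897932
1.84 0.39 -0.1
1.74 0.78 -0.16
1.64 1.19 -0.18
1.54 1.59 -0.16
1.44 1.98 -0.1
1.34 2.37 0.0
1.24 2.75 0.14
1.14 3.11 0.31
1.04 3.45 0.52
0.94 3.77 0.77
0.84 4.06 1.04
0.74 4.33 1.34
from 0.7415926535897932
0.64 0.23 0.33
0.54 0.43 0.67
0.44 0.6 1.04
0.34 0.72 1.42
0.24 0.81 1.81
0.14 0.86 2.21
0.04 0.86 2.61
-0.06 0.86 2.78
```

step_arm(
  commands=[
    {"tx": 0, "ty": 0, "tz": -0.3, "rx": 0, "ry": 0, "rz": 0},
    {"tx": 0, "ty": 0.04, "tz": -0.5, "rx": 0, "ry": 0, "rz": 0},
    {"tx": 0, "ty": 0.09, "tz": -0.7, "rx": 0, "ry": 0, "rz": 0},
    {"tx": 0, "ty": 0.14, "tz": -0.9, "rx": 0, "ry": 0, "rz": 0},
    {"tx": 0, "ty": 0.2, "tz": -1.08, "rx": 0, "ry": 0, "rz": 0},
    {"tx": 0, "ty": 0.26, "tz": -1.26, "rx": 0, "ry": 0, "rz": 0},
    {"tx": 0, "ty": 0.35, "tz": -1.45, "rx": 0, "ry": 0, "rz": 0},
    {"tx": 0, "ty": 0.43, "tz": -1.63, "rx": 0, "ry": 0, "rz": 0},
    {"tx": 0, "ty": 0.53, "tz": -1.8, "rx": 0, "ry": 0, "rz": 0},
    {"tx": 0, "ty": 0.63, "tz": -1.98, "rx": 0, "ry": 0, "rz": 0},
    {"tx": 0, "ty": 0.75, "tz": -2.15, "rx": 0, "ry": 0, "rz": 0},
    {"tx": 0, "ty": 0.86, "tz": -2.31, "rx": 0, "ry": 0, "rz": 0},
  ],
)

```text
clock: 21.65
eef_pos: [0.6036, -0.1334, 0.1402]
eef_rot: [-0.087, 0.996, -0.003, 0.001]
contact_force: [5.0, -11.6, 2.0]
grip_width: 0.09
grasp_force: 57.8
```

step_arm(
  commands=[
    {"tx": 0, "ty": 0.27, "tz": -0.3, "rx": 0, "ry": 0, "rz": 0},
    {"tx": 0, "ty": 0.56, "tz": -0.57, "rx": 0, "ry": 0, "rz": 0},
    {"tx": 0, "ty": 0.88, "tz": -0.81, "rx": 0, "ry": 0, "rz": 0},
    {"tx": 0, "ty": 1.22, "tz": -1.02, "rx": 0, "ry": 0, "rz": 0},
    {"tx": 0, "ty": 1.58, "tz": -1.2, "rx": 0, "ry": 0, "rz": 0},
    {"tx": 0, "ty": 1.96, "tz": -1.33, "rx": 0, "ry": 0, "rz": 0},
  ],
)

```text
clock: 22.25
eef_pos: [0.5901, -0.0561, 0.1961]
eef_rot: [-0.086, 0.996, -0.003, 0.003]
contact_force: [0.9, -12.6, 18.2]
grip_width: 0.092
grasp_force: 57.5
```

step_arm(
  commands=[
    {"tx": 0, "ty": 0.39, "tz": -0.1, "rx": 0, "ry": 0, "rz": 0},
    {"tx": 0, "ty": 0.78, "tz": -0.16, "rx": 0, "ry": 0, "rz": 0},
    {"tx": 0, "ty": 1.19, "tz": -0.18, "rx": 0, "ry": 0, "rz": 0},
    {"tx": 0, "ty": 1.59, "tz": -0.16, "rx": 0, "ry": 0, "rz": 0},
    {"tx": 0, "ty": 1.98, "tz": -0.1, "rx": 0, "ry": 0, "rz": 0},
    {"tx": 0, "ty": 2.37, "tz": 0, "rx": 0, "ry": 0, "rz": 0},
    {"tx": 0, "ty": 2.75, "tz": 0.14, "rx": 0, "ry": 0, "rz": 0},
    {"tx": 0, "ty": 3.11, "tz": 0.31, "rx": 0, "ry": 0, "rz": 0},
    {"tx": 0, "ty": 3.45, "tz": 0.52, "rx": 0, "ry": 0, "rz": 0},
    {"tx": 0, "ty": 3.77, "tz": 0.77, "rx": 0, "ry": 0, "rz": 0},
    {"tx": 0, "ty": 4.06, "tz": 1.04, "rx": 0, "ry": 0, "rz": 0},
    {"tx": 0, "ty": 4.33, "tz": 1.34, "rx": 0, "ry": 0, "rz": 0},
  ],
)

```text
clock: 23.45
eef_pos: [0.559, 0.1178, 0.1383]
eef_rot: [-0.087, 0.996, -0.0, 0.001]
contact_force: [6.5, -4.6, 1.6]
grip_width: 0.09
grasp_force: 57.7
```

step_arm(
  commands=[
    {"tx": 0, "ty": 0.23, "tz": 0.33, "rx": 0, "ry": 0, "rz": 0},
    {"tx": 0, "ty": 0.43, "tz": 0.67, "rx": 0, "ry": 0, "rz": 0},
    {"tx": 0, "ty": 0.6, "tz": 1.04, "rx": 0, "ry": 0, "rz": 0},
    {"tx": 0, "ty": 0.72, "tz": 1.42, "rx": 0, "ry": 0, "rz": 0},
    {"tx": 0, "ty": 0.81, "tz": 1.81, "rx": 0, "ry": 0, "rz": 0},
    {"tx": 0, "ty": 0.85, "tz": 2.15, "rx": 0, "ry": 0, "rz": 0},
    {"tx": 0, "ty": 0.86, "tz": 2.4, "rx": 0, "ry": 0, "rz": 0},
    {"tx": 0, "ty": 0.86, "tz": 2.55, "rx": 0, "ry": 0, "rz": 0},
    {"tx": 0, "ty": 0.86, "tz": 2.7, "rx": 0, "ry": 0, "rz": 0},
    {"tx": 0, "ty": 0.86, "tz": 2.7, "rx": 0, "ry": 0, "rz": 0},
  ],
)

```text
clock: 24.45
eef_pos: [0.5535, 0.1492, 0.0326]
eef_rot: [-0.087, 0.996, -0.002, 0.001]
contact_force: [0.1, -12.8, 19.0]
grip_width: 0.09
grasp_force: 56.3
```

```bash
python3 - <<'E'
from h import *
s=bot.read_state(); print(s['eef_pos'],s['contact_force'],s['clock'],s['grip_width'],bar('b',0)-s['eef_pos'])
im,d,m=cam('top');cv2.imwrite('pics/t7.png',cv2.resize(im[200:320,230:410],None,fx=4,fy=4)[:,:,::-1])
E
```

```text
[0.55350089 0.14924523 0.03260795] [  0.05374374 -12.82083035  18.99995124] 24.45 0.089861688801562 [-0.00118594  0.0011544   0.01089205]
```

View pics/t7.png

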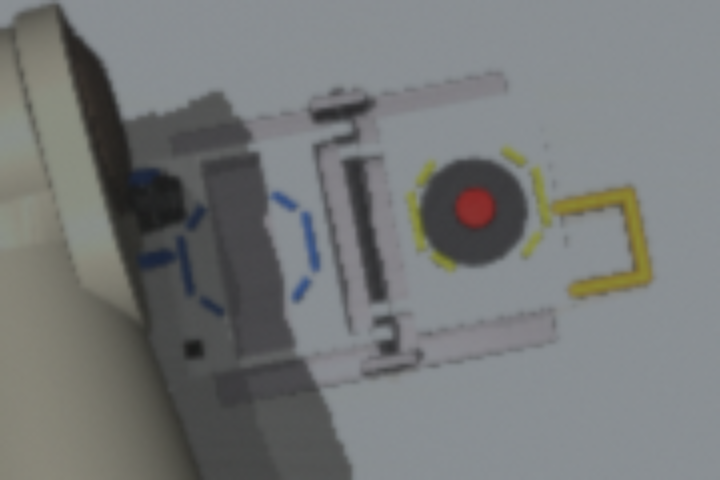

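The blue shell lies open at crop (240,250), and the press sits knob up in the yellow pocket with its red knob at crop (475,208). Next I release and take the knob.

step_arm(
  commands=[
    {"tx": 0, "ty": 0, "tz": -0.08, "rx": 0, "ry": 0, "rz": 0},
    {"tx": 0, "ty": 0, "tz": -0.08, "rx": 0, "ry": 0, "rz": 0},
    {"tx": 0, "ty": 0, "tz": -0.08, "rx": 0, "ry": 0, "rz": 0},
    {"tx": 0, "ty": 0, "tz": -0.08, "rx": 0, "ry": 0, "rz": 0},
  ],
  hand=180,
)

```text
clock: 24.9
eef_pos: [0.552, 0.1511, 0.0331]
eef_rot: [-0.088, 0.996, 0.0, -0.001]
contact_force: [0.4, -0.2, 0.3]
grip_width: 0.293
grasp_force: 0.0
```

step_arm(
  commands=[
    {"tx": 0, "ty": 0, "tz": -0.8, "rx": 0, "ry": 0, "rz": 0},
    {"tx": 0, "ty": 0, "tz": -1.8, "rx": 0, "ry": 0, "rz": 0},
    {"tx": 0, "ty": 0, "tz": -2.8, "rx": 0, "ry": 0, "rz": 0},
    {"tx": 0, "ty": 0, "tz": -3.8, "rx": 0, "ry": 0, "rz": 0},
    {"tx": 0.2, "ty": -1, "tz": -3.8, "rx": 0, "ry": 0, "rz": 0},
    {"tx": 0.4, "ty": -2, "tz": -3.8, "rx": 0, "ry": 0, "rz": 0},
    {"tx": 0.6, "ty": -3, "tz": -3.8, "rx": 0, "ry": 0, "rz": 0},
    {"tx": 0.8, "ty": -4, "tz": -3.8, "rx": 0, "ry": 0, "rz": 0},
    {"tx": 0.85, "ty": -5, "tz": -3.8, "rx": 0, "ry": 0, "rz": 0},
    {"tx": 0.85, "ty": -5.75, "tz": -3.8, "rx": 0, "ry": 0, "rz": 0},
    {"tx": 0.85, "ty": -5.75, "tz": -3.8, "rx": 0, "ry": 0, "rz": 0},
    {"tx": 0.85, "ty": -5.75, "tz": -3.8, "rx": 0, "ry": 0, "rz": 0},
  ],
  hand=110,
)

```text
clock: 26.1
eef_pos: [0.5591, -0.0818, 0.1855]
eef_rot: [-0.087, 0.996, 0.0, -0.001]
contact_force: [-0.2, 0.4, -0.5]
grip_width: 0.57
grasp_force: 0.0
```

```bash
python3 - <<'E'
from h import *
s=bot.read_state(); print(s['eef_pos'],yaw(s),s['contact_force'],s['clock'],s['grip_width'])
im,d,m=cam('wrist');cv2.imwrite('pics/w8.png',im[:,:,::-1]); P=pts(m,d); hsv=cv2.cvtColor(im,cv2.COLOR_RGB2HSV)
M=cv2.inRange(hsv,(0,120,60),(6,255,255))|cv2.inRange(hsv,(174,120,60),(180,255,255)); n,l,st,c=cv2.connectedComponentsWithStats(M)
for i in range(1,n):
    if st[i,4]>80: q=P[l==i]; print(st[i],np.median(q,0).round(4),np.percentile(q[:,2],[5,95]))
    if st[i,4]>80:
        t=P[(l==i)&(P[...,2]>.0825)&(P[...,2]<.088)]
        if len(t)>50: lo,hi=t.min(0),t.max(0); print('top',len(t),t.mean(0),(lo+hi)/2); b=(lo+hi)/2; print(mv([b[0],b[1],.062],100))
Y=cv2.inRange(hsv,(18,120,60),(34,255,255)); n,l,st,c=cv2.connectedComponentsWithStats(Y)
for i in range(1,n):
    if st[i,4]>60: print(st[i],np.median(P[l==i],0).round(4))
E
```

```text
[ 0.55907648 -0.08182152  0.18546644] 99.95239679245971 [-0.20689236  0.38635263 -0.53149867] 26.1 0.5702595197490542
[ 309  224   38   39 1190] [ 0.5573 -0.0798  0.0835] [0.07634865 0.08473552]
top 941 [ 0.55869872 -0.07985453  0.08373089] [ 0.55880117 -0.07981577  0.08409125]
(array([-1.000e-03,  3.200e-02,  3.091e+00]), array([ 0.04, -0.05,  0.02]))
[135 445  42  35 950] [ 0.8107 -0.1882  0.0179] [0.01656935 0.24511626]
[474 463  18  17 184] [0.7094 0.0605 0.0834] [0.07539933 0.08947526]
top 69 [0.70951255 0.06053626 0.08515234] [0.71035638 0.06108796 0.08525898]
(array([-4.345,  2.841,  3.089]), array([ 0.04, -0.05,  0.02]))
[ 181  141   80   87 2766] [ 0.5397 -0.1662  0.0477]
[272 186  21  21 168] [ 0.5385 -0.1138  0.0538]
[353 186  20  20 172] [ 0.5295 -0.0618  0.0539]
[263 208  10  53 394] [ 0.5663 -0.12    0.0537]
[373 208   9  52 368] [ 0.5528 -0.0459  0.0538]
[275 261  20  21 198] [ 0.5913 -0.1044  0.0534]
[351 261  20  20 157] [ 0.5818 -0.0518  0.0537]
```

step_arm(
  commands=[
    {"tx": 0, "ty": 0.04, "tz": 1.0, "rx": 0, "ry": 0, "rz": 0},
    {"tx": 0, "ty": 0.04, "tz": 2.0, "rx": 0, "ry": 0, "rz": 0},
    {"tx": 0, "ty": 0.04, "tz": 2.6, "rx": 0, "ry": 0, "rz": 0},
    {"tx": 0, "ty": 0.04, "tz": 2.9, "rx": 0, "ry": 0, "rz": 0},
    {"tx": 0, "ty": 0.04, "tz": 3.06, "rx": 0, "ry": 0, "rz": 0},
    {"tx": 0, "ty": 0.04, "tz": 3.06, "rx": 0, "ry": 0, "rz": 0},
    {"tx": 0, "ty": 0.04, "tz": 3.06, "rx": 0, "ry": 0, "rz": 0},
  ],
)

```text
clock: 26.85
eef_pos: [0.5598, -0.0798, 0.0651]
eef_rot: [-0.088, 0.996, -0.0, 0.001]
contact_force: [0.4, 0.7, -0.0]
grip_width: 0.567
grasp_force: 0.0
```

step_arm(
  commands=[
    {"tx": 0, "ty": 0, "tz": 0, "rx": 0, "ry": 0, "rz": 0},
    {"tx": 0, "ty": 0, "tz": 0, "rx": 0, "ry": 0, "rz": 0},
    {"tx": 0, "ty": 0, "tz": 0, "rx": 0, "ry": 0, "rz": 0},
    {"tx": 0, "ty": 0, "tz": 0, "rx": 0, "ry": 0, "rz": 0},
    {"tx": 0, "ty": 0, "tz": 0, "rx": 0, "ry": 0, "rz": 0},
  ],
  hand=255,
  grip_force=50,
)

```text
clock: 27.35
eef_pos: [0.5596, -0.0799, 0.065]
eef_rot: [-0.087, 0.996, -0.0, 0.001]
contact_force: [-0.9, 1.1, 6.1]
grip_width: 0.255
grasp_force: 48.7
```

step_arm(
  commands=[
    {"tx": 0, "ty": 0, "tz": -0.3, "rx": 0, "ry": 0, "rz": 0},
    {"tx": 0, "ty": 0, "tz": -0.8, "rx": 0, "ry": 0, "rz": 0},
    {"tx": 0, "ty": 0, "tz": -1.6, "rx": 0, "ry": 0, "rz": 0},
    {"tx": 0, "ty": 0, "tz": -2.4, "rx": 0, "ry": 0, "rz": 0},
    {"tx": 0, "ty": 0, "tz": -2.4, "rx": 0, "ry": 0, "rz": 0},
    {"tx": 0, "ty": 0, "tz": -2.4, "rx": 0, "ry": 0, "rz": 0},
  ],
)

```text
clock: 27.95
eef_pos: [0.5592, -0.08, 0.1602]
eef_rot: [-0.087, 0.996, -0.0, 0.0]
contact_force: [0.2, -0.3, -3.7]
grip_width: 0.255
grasp_force: 49.4
```

```bash
python3 - <<'E'
from h import *
s=bot.read_state(); print(s['eef_pos'],yaw(s),s['contact_force'],s['torque'],s['clock'],s['grip_width'])
for psi in (100,60): print(mv([.4656,-.3584,.15],psi))
# trivet refined from scene + top
for n in ('top','scene'):
    im,d,m=cam(n); hsv=cv2.cvtColor(im,cv2.COLOR_RGB2HSV); P=pts(m,d)
    k=cv2.inRange(hsv,(5,70,60),(17,255,255))&((np.hypot(P[...,0]-.465,P[...,1]+.36)<.09)*255).astype(np.uint8)
    cs,_=cv2.findContours(k,0,1); c=max(cs,key=cv2.contourArea); q=onz(m,c[:,0,0].astype(float),c[:,0,1].astype(float),.008)[:,:2]; e=cv2.fitEllipse((q*1000).astype(np.float32)); print(n,e)
E
```

```text
[ 0.55923703 -0.08003329  0.16018639] 100.02354890900153 [ 0.17163562 -0.29795007 -3.68231829] [ 0.03245343 -0.06841031 -0.01713322] 27.95 0.2550024255180644
(array([ 3.517, -6.445,  0.254]), array([-0.02,  0.05,  0.02]))
(array([ 3.517, -6.445,  0.254]), array([-0.  ,  0.05, 40.02]))
top ((465.6202697753906, -358.4437255859375), (114.86681365966797, 115.38764190673828), 169.4464569091797)
scene ((469.3507995605469, -358.7159729003906), (115.46012115478516, 116.91490173339844), 99.38858795166016)
```

step_arm(
  commands=[
    {"tx": 0.4, "ty": -0.7, "tz": 0, "rx": 0, "ry": 0, "rz": 0},
    {"tx": 0.8, "ty": -1.5, "tz": 0, "rx": 0, "ry": 0, "rz": 0},
    {"tx": 1.3, "ty": -2.4, "tz": 0, "rx": 0, "ry": 0, "rz": 0},
    {"tx": 1.8, "ty": -3.3, "tz": 0, "rx": 0, "ry": 0, "rz": 0},
    {"tx": 2.3, "ty": -4.2, "tz": 0, "rx": 0, "ry": 0, "rz": 0},
    {"tx": 2.8, "ty": -5.1, "tz": 0, "rx": 0, "ry": 0, "rz": 0},
    {"tx": 3.2, "ty": -5.9, "tz": 0, "rx": 0, "ry": 0, "rz": 0},
    {"tx": 3.45, "ty": -6.3, "tz": 0, "rx": 0, "ry": 0, "rz": 0},
    {"tx": 3.5, "ty": -6.45, "tz": 0, "rx": 0, "ry": 0, "rz": 0},
    {"tx": 3.5, "ty": -6.45, "tz": 0, "rx": 0, "ry": 0, "rz": 0},
    {"tx": 3.5, "ty": -6.45, "tz": 0, "rx": 0, "ry": 0, "rz": 0},
  ],
)

```text
clock: 29.15
eef_pos: [0.4662, -0.3575, 0.159]
eef_rot: [-0.088, 0.996, 0.001, -0.0]
contact_force: [0.0, -0.1, -4.6]
grip_width: 0.256
grasp_force: 49.6
```

```bash
python3 - <<'E'
from h import *
s=bot.read_state(); print(s['eef_pos'],yaw(s),s['contact_force'],s['clock'],s['grip_width'])
im,d,m=cam('wrist'); np.savez('w9.npz',im=im,d=d); hsv=cv2.cvtColor(im,cv2.COLOR_RGB2HSV); P=pts(m,d)
k=cv2.inRange(hsv,(5,70,60),(17,255,255)).astype(bool)&(P[...,2]<.02)&(P[...,2]>.003); q=P[k][:,:2]; q=q[np.hypot(q[:,0]-.467,q[:,1]+.3585)<.08]
print(len(q)); r=np.hypot(q[:,0]-.467,q[:,1]+.3585); print(np.percentile(r,[1,50,99]))
# outer rim by angle bins, circle fit (algebraic)
a=np.arctan2(q[:,1]+.3585,q[:,0]-.467); B=[]
for t in np.arange(-np.pi,np.pi,.1):
    w=(a>=t)&(a<t+.1)
    if w.sum()>20: B.append(q[w][np.argsort(r[w])[-4]])
B=np.array(B); A=np.c_[2*B,np.ones(len(B))]; x=np.linalg.lstsq(A,(B**2).sum(1),rcond=None)[0]; print(len(B),x[:2],np.sqrt(x[2]+x[0]**2+x[1]**2))
c=np.array([x[0],x[1]]); print(mv([.467,-.3585,.0275],100))
disc=(P[...,2]>.145)&(P[...,2]<.162)&(np.hypot(P[...,0]-s['eef_pos'][0],P[...,1]-s['eef_pos'][1])<.04); T=R.from_quat(s['eef_rot']).inv().apply(P[disc]-s['eef_pos']); print('disc in tool',T.min(0),T.max(0),np.median(P[disc][:,2]))
E
```

```text
[ 0.46617817 -0.35747412  0.15897278] 100.05841545113871 [ 0.03171383 -0.06911879 -4.56264252] 29.15 0.2560802355686562
6644
[0.04216044 0.05240661 0.06016464]
42 [ 0.46531096 -0.35847616] 0.05867696812856358
(array([-0.012, -0.034,  3.294]), array([ 0.05, -0.02,  0.09]))
disc in tool [-0.03120801 -0.03134493 -0.00299816] [0.03242376 0.03229295 0.01397767] 0.15360375833376388
```

step_arm(
  commands=[
    {"tx": 0, "ty": -0.03, "tz": 1.0, "rx": 0, "ry": 0, "rz": 0},
    {"tx": 0, "ty": -0.03, "tz": 2.0, "rx": 0, "ry": 0, "rz": 0},
    {"tx": 0, "ty": -0.03, "tz": 2.6, "rx": 0, "ry": 0, "rz": 0},
    {"tx": 0, "ty": -0.03, "tz": 2.9, "rx": 0, "ry": 0, "rz": 0},
    {"tx": 0, "ty": -0.03, "tz": 3.1, "rx": 0, "ry": 0, "rz": 0},
    {"tx": 0, "ty": -0.03, "tz": 3.2, "rx": 0, "ry": 0, "rz": 0},
    {"tx": 0, "ty": -0.03, "tz": 3.26, "rx": 0, "ry": 0, "rz": 0},
    {"tx": 0, "ty": -0.03, "tz": 3.26, "rx": 0, "ry": 0, "rz": 0},
    {"tx": 0, "ty": -0.03, "tz": 3.26, "rx": 0, "ry": 0, "rz": 0},
  ],
)

```text
clock: 30.1
eef_pos: [0.4667, -0.3599, 0.0302]
eef_rot: [-0.087, 0.996, -0.0, 0.0]
contact_force: [0.2, -0.4, -4.1]
grip_width: 0.259
grasp_force: 49.7
```

step_arm(
  commands=[
    {"tx": 0, "ty": 0, "tz": 0.03, "rx": 0, "ry": 0, "rz": 0},
    {"tx": 0, "ty": 0, "tz": 0.03, "rx": 0, "ry": 0, "rz": 0},
    {"tx": 0, "ty": 0, "tz": 0.03, "rx": 0, "ry": 0, "rz": 0},
  ],
)

```text
clock: 30.4
eef_pos: [0.4663, -0.3596, 0.0282]
eef_rot: [-0.087, 0.996, -0.0, 0.0]
contact_force: [-0.8, 0.5, -3.1]
grip_width: 0.257
grasp_force: 49.7
```

Almost touching: 1 mm further down, shift back 1 mm, then release.

step_arm(
  commands=[
    {"tx": 0.02, "ty": 0.03, "tz": 0.03, "rx": 0, "ry": 0, "rz": 0},
    {"tx": 0.02, "ty": 0.03, "tz": 0.04, "rx": 0, "ry": 0, "rz": 0},
    {"tx": 0.02, "ty": 0.03, "tz": 0.04, "rx": 0, "ry": 0, "rz": 0},
  ],
)

```text
clock: 30.7
eef_pos: [0.4655, -0.3587, 0.0271]
eef_rot: [-0.087, 0.996, -0.0, 0.0]
contact_force: [-0.7, 0.9, 3.2]
grip_width: 0.256
grasp_force: 50.2
```

step_arm(
  commands=[
    {"tx": 0, "ty": 0, "tz": 0, "rx": 0, "ry": 0, "rz": 0},
    {"tx": 0, "ty": 0, "tz": 0, "rx": 0, "ry": 0, "rz": 0},
    {"tx": 0, "ty": 0, "tz": 0, "rx": 0, "ry": 0, "rz": 0},
    {"tx": 0, "ty": 0, "tz": 0, "rx": 0, "ry": 0, "rz": 0},
  ],
  hand=110,
)

```text
clock: 31.1
eef_pos: [0.4653, -0.3585, 0.0264]
eef_rot: [-0.087, 0.996, 0.0, -0.0]
contact_force: [0.3, 0.7, -0.2]
grip_width: 0.571
grasp_force: 0.0
```

step_arm(
  commands=[
    {"tx": 0, "ty": 0, "tz": -0.5, "rx": 0, "ry": 0, "rz": 0},
    {"tx": 0, "ty": 0, "tz": -1.3, "rx": 0, "ry": 0, "rz": 0},
    {"tx": 0, "ty": 0, "tz": -2.4, "rx": 0, "ry": 0, "rz": 0},
    {"tx": 0, "ty": 0, "tz": -3.5, "rx": 0, "ry": 0, "rz": 0},
    {"tx": 0, "ty": 0, "tz": -3.5, "rx": 0, "ry": 0, "rz": 0},
    {"tx": 0, "ty": 0, "tz": -3.5, "rx": 0, "ry": 0, "rz": 0},
  ],
)

```text
clock: 31.7
eef_pos: [0.4658, -0.3589, 0.1677]
eef_rot: [-0.087, 0.996, -0.001, 0.001]
contact_force: [-0.4, -0.6, -0.3]
grip_width: 0.569
grasp_force: 0.0
```

```bash
python3 - <<'E'
from h import *
s=bot.read_state(); print(s['eef_pos'],s['contact_force'],s['clock'],s['grip_width'])
im,d,m=cam('wrist'); cv2.imwrite('pics/w10.png',im[:,:,::-1]); P=pts(m,d)
k=(abs(P[...,2]-.022)<.004).astype(np.uint8); k=cv2.morphologyEx(k,cv2.MORPH_OPEN,np.ones((7,7))); cs,_=cv2.findContours(k,0,2); c=max(cs,key=cv2.contourArea); q=P[c[:,0,1],c[:,0,0]]; print('disc centre',(q.min(0)+q.max(0))/2,q.max(0)-q.min(0))
hsv=cv2.cvtColor(im,cv2.COLOR_RGB2HSV); k=cv2.inRange(hsv,(5,70,60),(17,255,255)).astype(bool)&(P[...,2]<.014)&(P[...,2]>.003)&(np.hypot(P[...,0]-.4655,P[...,1]+.3585)<.075); q=P[k]; print('trivet',(np.percentile(q,.3,axis=0)+np.percentile(q,99.7,axis=0))/2)
E
```

```text
[ 0.46580369 -0.35888162  0.16765591] [-0.4128208  -0.62846666 -0.25120401] 31.7 0.5691902022018683
disc centre [ 0.46451871 -0.35871127  0.02069082] [0.06261161 0.06295932 0.00533463]
trivet [ 0.46528867 -0.35847503  0.00777197]
```

View pics/w10.png

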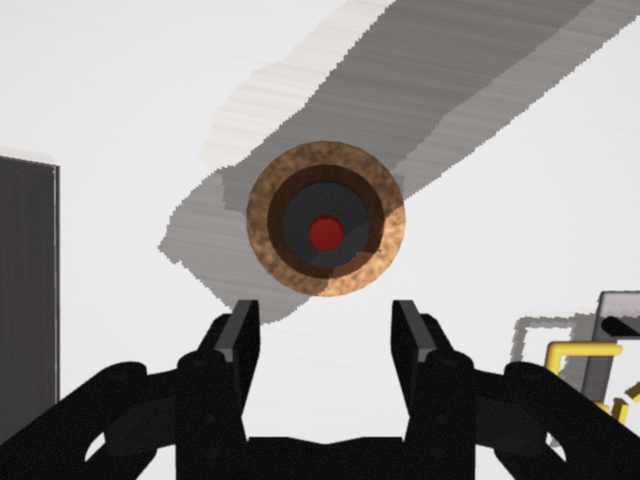

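The press stands knob up at (326,225), under 1 mm from the trivet's centre, and the gripper is clear. I'm handing in.

```bash
python3 -c "
from rig import bot
print(bot.finish_job())"
```

```text
the job is handed in; nothing more can be done
None
```

The press was turned over in the cradle and now stands flat, knob up, within about 1 mm of the trivet's centre; I handed the job in at about 32 s, and the ramekin, mill and jar were never touched.

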